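# Free a tube carrier from its yoke with the spring-bar fork

## Robot

A 6-joint arm with a two-finger parallel gripper is mounted at the origin on the work surface. World frame = base frame: x ahead of the robot, y to its left, z up, the work surface at z = 0. Lengths are in m, angles in rad, forces in N, time in s.
With the tool pointing down it reaches from about 0.3 to 0.875 m from the base axis. Payload 6.4 kg.
Tool frame: the origin (TCP) lies on the centre line of the jaws, within the pads' length; the fingertips stand 14 mm ahead of it and the grasp point (between the pads) lies 5 mm behind it; z points along the fingers, y is the direction in which the jaws open and shut (so a half turn about z gives the same grasp; the last joint's range is limited). The gripper opens to 85 mm and grips with 20 to 120 N. Pads are 22 mm wide; open, the fingers measure 114 mm over their backs; the gripper's body (76 mm by 85 mm) begins 54 mm behind the grasp point. The pads swing forward as they close: fully open they stand 13 mm farther back than shut.
Start: joints at [-1.434, 0.181, 1.607, -0, 1.354, -0.206], TCP at [0.193, -0.542, 0.245] pointing down, gripper open.
Joint ranges: [-2.99, 2.99], [-0.89, 2.07], [0.3, 2.58], [-1.14, 4.28], [0, 2.63], [-3.12, 3.12]. Speed limits (rad/s): [2.57, 2.57, 3.01, 3.14, 3.14, 3.14].

## Interface

Orientations are given as a unit quaternion [w, x, y, z].
In Python, from bench import * gives the robot as it stands.
- The arm moves only by the tool servo_tool, never from a script. Its argument "plan" is a list that holds one entry, the list of rows, each a list of 5 numbers: the shift along the world's x, y, z in m, then the turn about the world's z in rad, then the gripper command: -1 is shut, 1 is fully open, values between are in proportion. In form: [[[tx, ty, tz, roll, claw], ...]]. A call has 1 to 8 rows; each row shifts and turns the commanded pose from where the row before left it; what a row does not reach is not made up. A row lasts 1/10 s, in which the tool goes at most 50 mm and 8.59 degrees, less where a joint would pass 70% of its speed; a pose out of reach is approached as far as the arm can. A call with a gripper value outside its range is refused whole. The fingers move at their own pace and stop on an object; the grip force is fixed at half the most. Time passes only in rows, so rows that do not move let the fingers close. It gives the time, the measured TCP pose, the force and the opening at its end, in the units of the state.
- get_obs(): the state, without advancing time (a new reading comes with each control period).
- camera(name): name is "side" or "top" or "wrist"; returns a dict with "img" (480x640x3 uint8, blue, green, red), "camera_matrix" (3x3 intrinsics, pixels), "rvec" (rotation vector, rad) and "tvec" (3), from world to camera coordinates, as OpenCV has them. Camera axes: x right, y down, z forward; pixel columns grow to the right and rows downward; lengths in m; the calibration is good to about 2 mm. A picture is of the moment at which its call begins. There is no depth.
- hand_in(): hands the job in, once; it reports no verdict.
Trained networks look in a picture, given as the dict that the camera call returned (one of the last four; its "shot" number tells which), for a name from the list of things; names that differ only in an ending like _2 or _b are one class to them, and where a whole thing is asked for, a point or a joint stands for the part that bears it (a point fixed in the world has none). Each returns a list of dicts, best first, with "conf" (0 to 1); they miss things now and then, are a little off and sometimes report something else, mostly with a low value. They report only what shows in the picture. A call takes as long as a camera call. They do not tell look-alikes from the thing itself.
- trace(picture, thing): "mask" (480x640 bool, what is visible of it) and "rect" ([left, top, right, bottom] as shares, 0 to 1, of the picture: columns of its width, rows of its height, round what is visible of it).
- pinpoint(picture, thing): "centre" ([row, column] as shares, 0 to 1, of the picture: columns of its width, rows of its height: a listed point, or the origin of a listed thing).
The state is a dict: "time_s": time; "q": joint angles; "dq": joint speeds; "joint_efforts": joint torques, N m; "eef_pos": TCP position; "eef_rot": TCP orientation; "wrist_force": force on the tool from outside, world axes, zero at the start; "torque": the same for the moment, N m; "opening": opening from 0.0 (shut) to 1.0 (fully open).
Only numpy, scipy, OpenCV 4.12 (cv2) and the standard library are available. Lean on these libraries where they do the work, as an engineer would, in place of code of your own. Each camera call takes 0.05 s, during which the arm holds its last target.

## Task

The tube carrier is locked in the service stand by a spring bar. Take the fork from its holder, set it astride the bar beside the collar and push the collar gently sideways, away from the well, until the carrier pops up (no more than 20 N on the bar, and do not push it with the fingers). Then stand the fork back in its holder, lift the freed carrier out and stand it upright in the empty tray, leaving everything else alone.

Things in the scene. Friction and masses are not known exactly. Their poses are not given: they have to be found in the camera images.
- stand: Service stand fixed to the bench: grey plate 76 (x) x 170 (y) x 12 mm thick, its -y end carrying a square aluminium well that holds the carrier, pushed up from below by a light spring. Origin: on the bench under the well's centre; z up. The spring bar runs along its +y at x = 0, 40 mm above the bench, from the well to an upright bracket 34 mm wide, 55 mm tall, at y = 96 to 106 mm.
- well_mouth (a point): Centre of the well's open top, 60 mm above the bench. Well 47 mm square inside, walls 8 mm thick, so outer faces 31.5 mm from the centre; sides along the stand's x and y.
- bar_span (a point): Fixed point on the spring bar's axis, 49 mm from the well's centre along the stand's y, 40 mm above the bench, on the bare part of the bar between well wall (y = 31.5 mm) and collar, free to be straddled from above; the plate's top is 28 mm below it. Axes are the stand's.
- collar_range (a point): Fixed point 66 mm from the well's centre on the bar's axis: middle of the range of the collar's near face. The collar, 28 mm diameter, 6 mm thick, is clamped on the bar by hand: that face stands 60 to 72 mm from the well's centre, differently every time, not measured: feel for it. Pushing it along the stand's +y, away from the well, draws the bar.
- spring_bar: Steel bar 7 mm in diameter. Origin: its inner tip, at rest 16.5 mm from the well's centre, over the carrier's foot; axes as the stand's. Slides only along the stand's +y: 4 N to start, 0.6 N more per mm, plus a few N of friction; hard stop at 8 mm. The carrier comes free at 4 to 7 mm of travel. Delicate: at most 20 N from the fork, no pushing with the fingers.
- carrier: Aluminium tube carrier: square foot 44 x 44 x 9 mm, above it a body 28 x 28 mm, 65 mm tall in all, four dark bores on top; 0.1 to 0.15 kg. Origin: centre of its underside, z up. Locked in the well its underside is about 27 mm above the bench; freed, it pops up some 20 mm, and the bar let go slips in under its foot, so that it stays up and can be lifted straight out by its body.
- fork: Steel fork 86 mm tall, 0.07 kg, standing in its holder tips down. Origin: between the prong tips; z up towards the handle. Prongs 7 mm wide (x), 6 mm thick (y); slot between them 12 mm wide (x), 36 mm deep. Handle from 43 to 86 mm up: block 26 (x) x 16 mm (y). Astride the bar its x lies along the stand's x, its flat side facing the collar; tips some 20 mm below the bar's axis.
- holder: White fork holder fixed to the bench: foot plate 90 x 90 x 4 mm, on it a block 57 x 36 mm, 34 mm high, with one pocket 33 mm (x) x 12 mm (y), open on top, floor 4 mm above the bench, for the fork with its x along the holder's x. Origin: on the bench under the pocket's centre. Holder and tray may change sides.
- tray: White open tray fixed to the bench, empty: 110 x 110 mm, walls 4 mm thick and 22 mm high, floor about 4 mm above the bench. Origin: on the bench under its centre.
- jar: Bystander: clear screw-top jar, 44 mm wide, 50 mm tall; origin at its underside.
- bottle: Bystander: white bottle with a cap, 52 mm wide, 110 mm tall; origin at its underside.
- tip_box: Bystander: closed box of pipette tips, 90 x 120 x 60 mm; origin at its underside.
- spacer: Bystander: steel ring lying flat, 36 mm wide, 12 mm high; origin at its underside.
- tube_rack: Bystander: rack with capped tubes, 66 x 212 mm, 95 mm tall; origin at its underside.
- spare_carrier: Bystander: a second carrier, the same shape as carrier, standing by itself on the bench; not part of the job; origin at its underside.
- driver: Bystander: screwdriver lying on the bench.
Not all that is in view belongs to the job. Several things have the shape of the fork; the one meant has the colours described above.

How it is judged:
By the outcome, as a careful person would: the job done as asked, in the order asked, and still so for the second after the job is handed in, with the robot touching nothing.
It also fails if it takes over 72 s, if anything falls off the work surface, if the arm or the gripper's body presses on something with over 40 N, if the wrist force passes 120 N, or if a joint passes its speed limit or range.

## Working session

There is one attempt and no reset: what is moved stays moved. The work goes in short steps, Python scripts to look and compute and a tool call to move; the robot and the scene stay as the last step left them, time stands still between calls to the robot, and variables do not carry over. Pictures are saved under pics/ and viewed, and the job is handed in when it is done.

Besides the shell and the picture viewer there is one more tool, called by a JSON object that holds its "name" and its "arguments", one argument or row to a line. servo_tool: Moves the arm, as the interface text tells. Its arguments: {"type":"object","properties":{"plan":{"type":"array"}},"required":["plan"]}

```bash
mkdir -p pics; ls; cat > h.py <<'E'
from bench import *
import numpy as np, cv2
def P(c):
    R,_=cv2.Rodrigues(np.array(c["rvec"],float)); return np.array(c["camera_matrix"],float),R,np.array(c["tvec"],float).ravel()
def proj(c,p):
    K,R,t=P(c); q=K@(R@np.asarray(p,float)+t); return q[:2]/q[2]
def onz(c,uv,z):
    K,R,t=P(c); d=R.T@np.linalg.solve(K,[uv[0],uv[1],1]); o=-R.T@t
    return o+d*(z-o[2])/d[2]
def px(d): r,c=d["centre"]; return np.array([c*640,r*480])
E
python3 - <<'E'
from h import *
for n in ["side","top","wrist"]:
    c=camera(n); cv2.imwrite(f"pics/{n}0.png",c["img"])
    K,R,t=P(c); print(n,K.round(1).tolist(),(-R.T@t).round(3),R[2].round(3))
    for th in ["stand","well_mouth","bar_span","collar_range","fork","holder","tray","carrier","spare_carrier"]:
        r=pinpoint(c,th)
        print(th,[(px(d).round(1).tolist(),round(d["conf"],2)) for d in r[:4]])
o=get_obs(); print({k:(np.round(v,3).tolist()) for k,v in o.items()})
E
```

```text
pics
side [[498.0, 0.0, 320.1], [0.0, 498.0, 243.9], [0.0, 0.0, 1.0]] [0.5   0.714 0.809] [ 0.049 -0.7   -0.712]
stand [([342.4, 253.3], 0.82)]
well_mouth [([338.3, 237.4], 0.88)]
bar_span [([341.9, 258.4], 0.71)]
collar_range [([341.9, 263.8], 0.97)]
fork [([297.0, 444.5], 0.96), ([374.9, 389.5], 0.96), ([313.7, 394.3], 0.89), ([249.6, 394.4], 0.62)]
holder [([313.1, 395.3], 0.6), ([239.0, 203.4], 0.23)]
tray [([336.9, 195.9], 0.9)]
carrier [([338.1, 249.4], 0.76)]
spare_carrier [([315.3, 393.2], 0.74), ([276.4, 166.3], 0.61), ([338.2, 250.8], 0.17)]
top [[623.1, 0.0, 318.2], [0.0, 623.1, 244.4], [0.0, 0.0, 1.0]] [0.428 0.019 1.292] [ 0.115 -0.012 -0.993]
stand [([341.8, 277.9], 0.8), ([358.9, 340.4], 0.41)]
well_mouth [([345.1, 271.3], 0.59)]
bar_span [([321.0, 273.4], 0.81)]
collar_range [([312.7, 274.2], 0.75)]
fork [([188.7, 315.6], 0.72), ([135.9, 250.1], 0.54), ([178.9, 211.6], 0.51), ([180.8, 262.8], 0.45)]
holder [([182.7, 262.5], 0.59), ([487.4, 185.1], 0.37)]
tray [([440.7, 268.1], 0.88)]
carrier [([346.8, 274.3], 0.91)]
spare_carrier [([486.1, 188.1], 0.75), ([442.8, 356.3], 0.4)]
wrist [[383.3, 0.0, 319.9], [0.0, 383.3, 235.2], [0.0, 0.0, 1.0]] [ 0.265 -0.517  0.375] [-0.281 -0.101 -0.954]
stand []
well_mouth []
bar_span []
collar_range []
fork []
holder []
tray []
carrier []
spare_carrier []
{'time_s': 1.5, 'q': [-1.434, 0.181, 1.607, -0.0, 1.354, -0.206], 'dq': [-0.0, 0.001, 0.001, 0.0, -0.0, -0.0], 'joint_efforts': [0.001, -44.483, -35.167, -0.0, 0.001, 0.0], 'eef_pos': [0.193, -0.542, 0.245], 'eef_rot': [0.0, 0.985, 0.171, -0.0], 'wrist_force': [-0.532, -0.09, 0.034], 'torque': [-0.02, -0.005, -0.001], 'opening': 0.999}
```

View pics/side0.png

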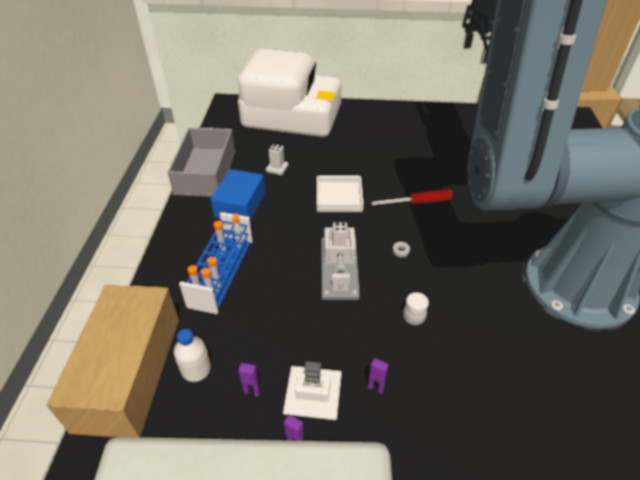

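View pics/top0.png

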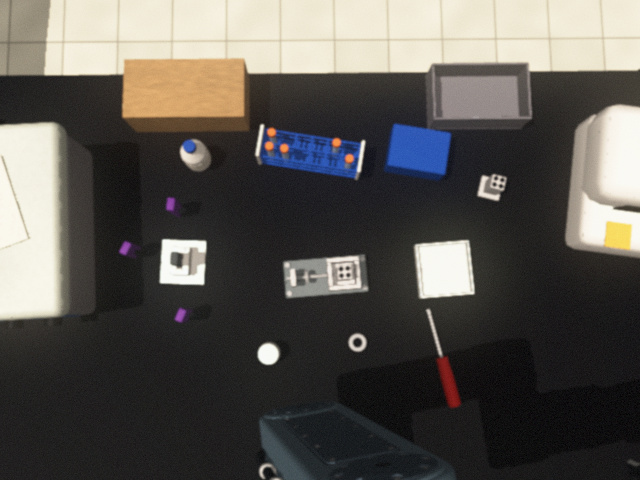

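Side/top pictures: grey fork in the white holder (top ≈(180,262)), stand ≈(326,276) with the bar pointing image-left (+y), tray ≈(443,268). The purple forks are decoys. Rough positions next.

```bash
python3 - <<'E'
from h import *
c=camera("top"); s=camera("side")
pts={"well_mouth":.06,"bar_span":.04,"collar_range":.04,"holder":0,"tray":0}
for n,z in pts.items():
    for cc,nm in((c,"top"),(s,"side")):
        r=pinpoint(cc,n)
        if r: print(n,nm,onz(cc,px(r[0]),z)[:2].round(4),round(r[0]["conf"],2))
for n,z in(("stand",.012),("holder",.004),("tray",.024)):
    r=trace(c,n)
    if r:
        m=r[0]["mask"].astype(np.uint8); cn=max(cv2.findContours(m,0,2)[0],key=cv2.contourArea)
        b=cv2.boxPoints(cv2.minAreaRect(cn)); w=np.array([onz(c,p,z)[:2] for p in b])
        print(n,r[0]["conf"],w.round(3).tolist(),w.mean(0).round(4)); e=w[1]-w[0];f=w[2]-w[1]
        print(np.linalg.norm(e),np.linalg.norm(f),np.degrees(np.arctan2(e[1],e[0])),np.degrees(np.arctan2(f[1],f[0])))
cv2.imwrite("pics/topcrop.png",cv2.resize(c["img"][220:330,130:400],None,fx=2.9,fy=2.9,interpolation=2))
E
```

```text
well_mouth top [ 0.5169 -0.0479] 0.69
well_mouth side [ 0.5101 -0.049 ] 0.79
bar_span top [0.5144 0.0036] 0.9
bar_span side [0.5048 0.0009] 0.7
collar_range top [0.5106 0.0196] 0.89
collar_range side [0.5137 0.013 ] 0.67
holder top [0.5412 0.2922] 0.71
holder side [0.5397 0.2862] 0.97
tray top [ 0.5188 -0.2512] 0.67
tray side [ 0.5212 -0.2574] 0.76
stand 0.61 [[0.543, 0.077], [0.554, -0.093], [0.478, -0.097], [0.467, 0.072]] [ 0.5104 -0.0103]
0.1708612998397319 0.07660007689320666 -86.07226886581095 -176.66145284695398
holder 0.67 [[0.502, 0.332], [0.593, 0.33], [0.588, 0.236], [0.497, 0.239]] [0.545  0.2841]
0.09143646939604026 0.09389780128765625 -1.5683181882129753 -93.19518257451776
tray 0.98 [[0.572, -0.192], [0.58, -0.307], [0.47, -0.312], [0.462, -0.198]] [ 0.5212 -0.2523]
0.11494146481163511 0.11015845608195311 -85.90865200637319 -177.61567283667023
```

View pics/topcrop.png

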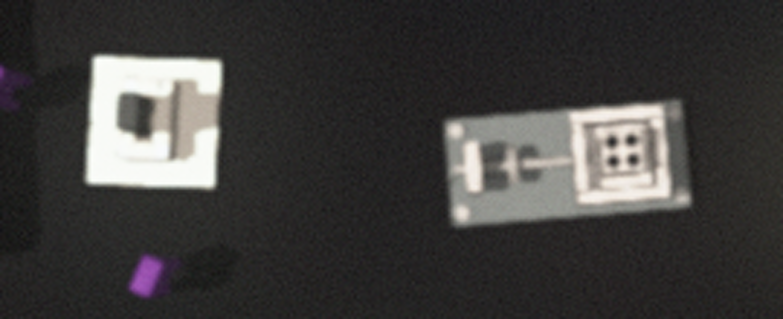

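{"name": "servo_tool", "arguments": {
  "plan": [
    [[0.025,0.0385,0,-0.0343,1],[0.025,0.0385,0,-0.0343,1],[0.025,0.0385,0,-0.0343,1],[0.025,0.0385,0,-0.0343,1],[0.025,0.0385,0,-0.0343,1],[0.025,0.0385,0,-0.0343,1],[0.025,0.0385,0,-0.0343,1],[0.025,0.0385,0,-0.0343,1]]
  ]
}}

```text
time_s: 3.05
eef_pos: [0.394, -0.232, 0.2456]
eef_rot: [0.0, 0.999, 0.033, 0.0]
wrist_force: [0.7, -0.2, -0.4]
opening: 1.001
```

{"name": "servo_tool", "arguments": {
  "plan": [
    [[0.025,0.0385,0,0,1],[0.025,0.0385,0,0,1],[0.025,0.0385,0,0,1],[0.025,0.0385,0,0,1],[0.025,0.0385,0,0,1],[0.025,0.0385,0,0,1],[0,0,0,0,1],[0,0,0,0,1]]
  ]
}}

```text
time_s: 3.85
eef_pos: [0.5434, -0.0016, 0.245]
eef_rot: [0.0, 0.999, 0.036, -0.0]
wrist_force: [-0.5, -0.0, 0.4]
opening: 0.997
```

```bash
python3 - <<'E'
from h import *
c=camera("wrist"); cv2.imwrite("pics/w1.png",c["img"])
o=get_obs(); print({k:(np.round(o[k],3).tolist()) for k in("time_s","q","eef_pos","eef_rot","wrist_force")})
for n,z in {"well_mouth":.06,"bar_span":.04,"collar_range":.04,"stand":0}.items():
        r=pinpoint(c,n)
        if r: print(n,px(r[0]).round(1),onz(c,px(r[0]),z)[:2].round(4),round(r[0]["conf"],2))
E
```

```text
{'time_s': 3.9, 'q': [-0.223, 0.11, 1.687, -0.0, 1.345, 1.279], 'eef_pos': [0.543, -0.003, 0.245], 'eef_rot': [0.0, 0.999, 0.035, -0.0], 'wrist_force': [-1.125, -0.433, -0.099]}
bar_span [306.2 240.7] [0.5089 0.0075] 0.92
collar_range [289.9 243.7] [0.5049 0.0223] 0.92
stand [358.2 231.2] [ 0.5095 -0.0443] 0.82
```

View pics/w1.png

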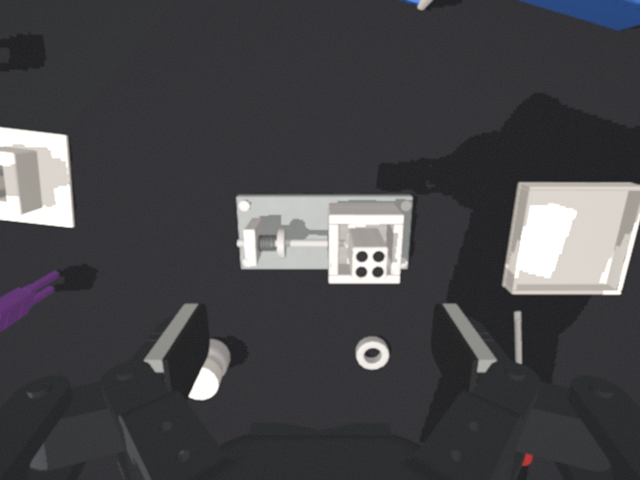

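The wrist view shows the stand with the plate at about (237–412, 195–270) px and the well top at about (328–403, 205–283). Next I'll fit its pose from corners.

```bash
python3 - <<'E'
import cv2
i=cv2.imread("pics/w1.png")[185:295,228:424]
cv2.imwrite("pics/w1z.png",cv2.resize(i,None,fx=4,fy=4,interpolation=cv2.INTER_CUBIC))
E
```

```text
(no output)
```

View pics/w1z.png

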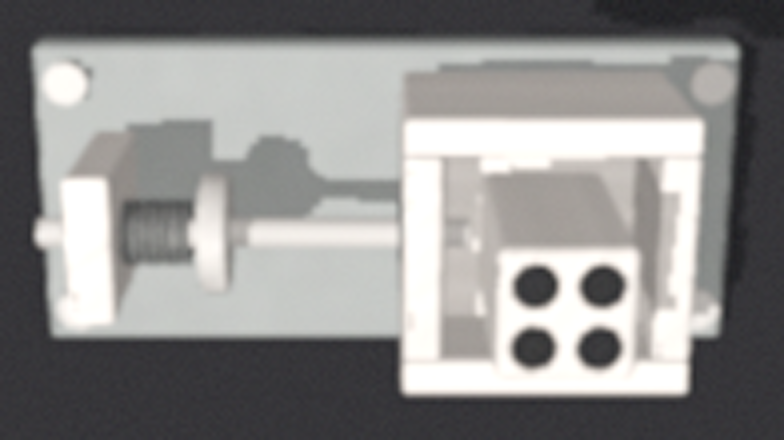

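```bash
cat > fit.py <<'E'
from h import *
from scipy.optimize import least_squares
def fit(c,obs,x0):
    def res(v,full=False):
        a=v[2];R=np.array([[np.cos(a),-np.sin(a)],[np.sin(a),np.cos(a)]]);r=[]
        for (u,w),L in obs:
            p=R@np.array(L[:2])+v[:2]; r.append(proj(c,[p[0],p[1],L[2]])-np.array([u,w]))
        return np.array(r).ravel()
    s=least_squares(res,x0,loss="soft_l1"); return s.x,res(s.x).reshape(-1,2)
E
python3 - <<'E'
from fit import *
c=camera("wrist")
f=lambda x,y:((x+.5)/4-.5+228,(y+.5)/4-.5+185)
m=lambda *a:np.array(a)/1000
obs=[(f(404,118),m(31.5,31.5,60)),(f(705,118),m(31.5,-31.5,60)),(f(690,395),m(-31.5,-31.5,60)),(f(401,395),m(-31.5,31.5,60)),
(f(441,158),m(23.5,23.5,60)),(f(664,158),m(23.5,-23.5,60)),(f(438,360),m(-23.5,23.5,60)),
(f(62,177),m(17,106,55)),(f(110,177),m(17,96,55)),(f(113,322),m(-17,96,55)),(f(68,322),m(-17,106,55))]
v,r=fit(c,obs,[.51,-.048,.07]); print(v,np.degrees(v[2])); print(r.round(1).tolist())
a=v[2]
R=np.array([[np.cos(a),-np.sin(a)],[np.sin(a),np.cos(a)]])
for n,L in(("span",(0,.049)),("cr",(0,.066))): print(n,R@np.array(L)+v[:2])
# collar near face: image col ~ 230 (crop) at axis; top of rim
for y in (.060,.062,.064,.066,.068,.070,.072):
    for x in(.014,-.014):
        p=R@np.array([x,y])+v[:2]; q=proj(c,[p[0],p[1],.04]); print(y,x,((q-[228,185]+.5)*4-.5).round(1))
    p=R@np.array([0,y])+v[:2]; q=proj(c,[p[0],p[1],.054]); print("top",((q-[228,185]+.5)*4-.5).round(1))
E
```

```text
[ 0.5101863  -0.04616894  0.06068058] 3.476741245600754
[[0.4, 0.4], [-0.4, 0.8], [-1.6, -0.2], [0.3, -0.6], [0.5, -0.5], [-0.2, -0.2], [0.2, -0.0], [-0.1, -0.0], [-0.6, 0.0], [0.4, 0.2], [0.4, 0.1]]
span [0.50721478 0.00274087]
cr [0.50618384 0.01970958]
0.06 0.014 [277.3 171.8]
0.06 -0.014 [278.8 287.3]
top [274.5 250.3]
0.062 0.014 [268.5 171.8]
0.062 -0.014 [270.2 287.3]
top [265.5 250.2]
0.064 0.014 [259.7 171.7]
0.064 -0.014 [261.6 287.3]
top [256.5 250.2]
0.066 0.014 [250.9 171.7]
0.066 -0.014 [253.  287.2]
top [247.4 250.1]
0.068 0.014 [242.1 171.6]
0.068 -0.014 [244.4 287.2]
top [238.4 250.1]
0.07 0.014 [233.3 171.6]
0.07 -0.014 [235.8 287.1]
top [229.3 250.1]
0.072 0.014 [224.5 171.6]
0.072 -0.014 [227.2 287.1]
top [220.3 250. ]
```

{"name": "servo_tool", "arguments": {
  "plan": [
    [[0.005,0.041,0,0,1],[0.005,0.041,0,0,1],[0.005,0.041,0,0,1],[0.005,0.041,0,0,1],[0.005,0.041,0,0,1],[0.005,0.041,0,0,1],[0.002,0.041,0,0,1],[0,0,0,0,0.2]]
  ]
}}

```text
time_s: 4.95
eef_pos: [0.5749, 0.2882, 0.2453]
eef_rot: [-0.001, 0.999, 0.036, 0.0]
wrist_force: [-0.0, 0.1, 0.6]
opening: 0.862
```

```bash
python3 - <<'E'
from h import *
c=camera("wrist"); cv2.imwrite("pics/w2.png",c["img"])
o=get_obs(); print({k:(np.round(o[k],3).tolist()) for k in("time_s","q","eef_pos","eef_rot","dq")})
i=c["img"]; cv2.imwrite("pics/w2z.png",cv2.resize(i[150:300,220:420],None,fx=4,fy=4,interpolation=cv2.INTER_CUBIC))
for n in("fork","holder"):
    for r in pinpoint(c,n): print(n,px(r),r["conf"])
E
```

```text
{'time_s': 5.0, 'q': [0.277, 0.328, 1.427, 0.0, 1.387, 1.777], 'eef_pos': [0.575, 0.286, 0.245], 'eef_rot': [-0.0, 0.999, 0.035, -0.0], 'dq': [-0.047, -0.018, 0.027, -0.02, 0.001, -0.016]}
fork [321.984 322.704] 0.98
fork [316.672 229.488] 0.92
fork [320.704 117.312] 0.68
fork [228.416 202.704] 0.66
holder [321.408 228.816] 0.95
```

View pics/w2.png

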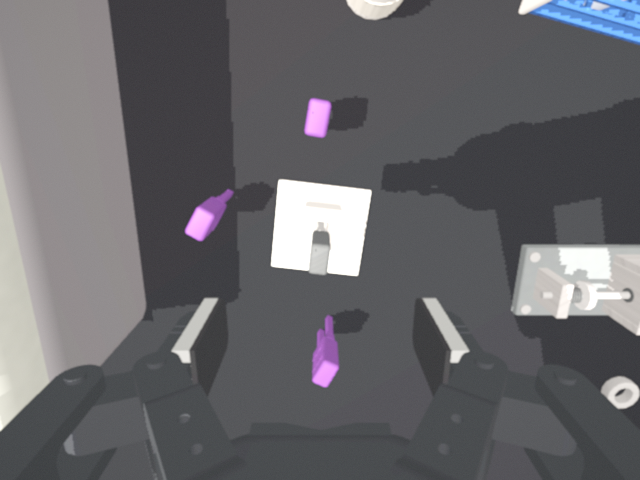

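View pics/w2z.png

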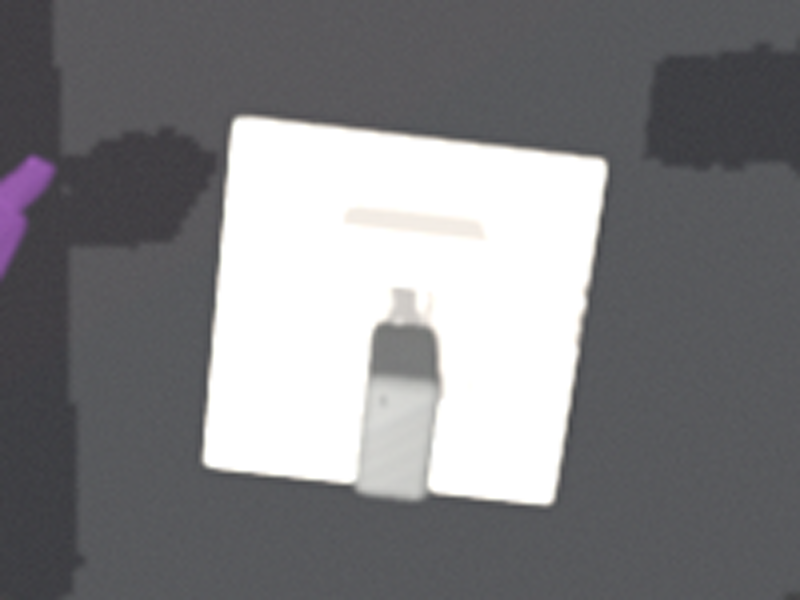

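```bash
python3 - <<'E'
from fit import *
c=camera("wrist")
f=lambda x,y:((x+.5)/4-.5+220,(y+.5)/4-.5+150)
m=lambda *a:np.array(a)/1000
H=[(f(234,116),m(45,45,4)),(f(607,160),m(45,-45,4)),(f(553,505),m(-45,-45,4)),(f(204,466),m(-45,45,4))]
F=[(f(371,374),m(13,8,90)),(f(438,383),m(13,-8,90)),(f(427,499),m(-13,-8,90)),(f(355,493),m(-13,8,90))]
for n,o in(("holder",H),("fork",F)):
    v,r=fit(c,o,[.54,.288,-.04]); print(n,v.round(4),np.degrees(v[2])); print(r.round(1).tolist())
print(get_obs()["eef_pos"], P(c)[1][2])
E
```

```text
holder [ 0.5424  0.2805 -0.0486] -2.7856874465000954
[[0.6, 0.9], [-0.8, 0.5], [-0.6, -1.2], [0.8, -0.7]]
fork [ 0.5428  0.2809 -0.0503] -2.8840474797360356
[[-1.4, -0.5], [2.1, -0.5], [0.8, 0.9], [-1.0, 0.3]]
[0.57545057 0.28313882 0.2452113 ] [-0.29839928 -0.02172316 -0.95419389]
```

{"name": "servo_tool", "arguments": {
  "plan": [
    [[-0.0165,-0.0015,-0.03,-0.06,0],[-0.016,-0.001,-0.035,-0.059,0],[0,0,-0.035,0,0],[0,0,-0.03,0,0],[0,0,-0.005,0,0],[0,0,0,0,0],[0,0,0,0,0]]
  ]
}}

```text
time_s: 5.85
eef_pos: [0.5443, 0.2816, 0.1123]
eef_rot: [-0.0, 1.0, -0.026, 0.001]
wrist_force: [0.7, -0.1, 0.3]
opening: 0.501
```

```bash
python3 - <<'E'
from h import *
c=camera("wrist"); cv2.imwrite("pics/w3.png",c["img"])
o=get_obs(); print({k:(np.round(o[k],4).tolist()) for k in("time_s","eef_pos","eef_rot","opening")})
E
```

```text
{'time_s': 5.9, 'eef_pos': [0.5445, 0.2819, 0.1126], 'eef_rot': [-0.0006, 0.9997, -0.0257, 0.0018], 'opening': 0.498}
```

View pics/w3.png

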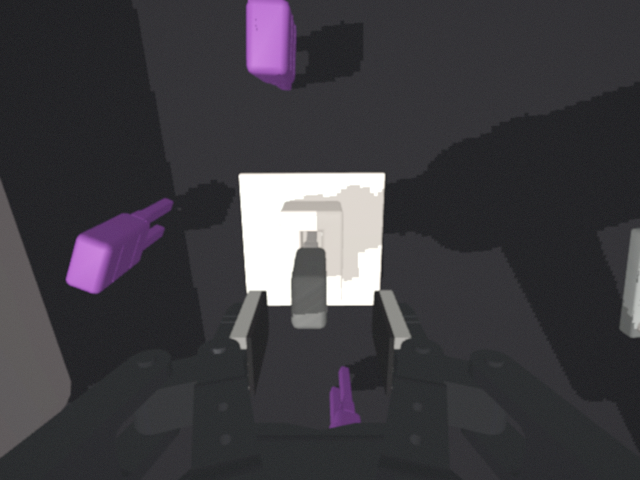

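```bash
python3 - <<'E'
import cv2
i=cv2.imread("pics/w3.png")[165:345,225:405]
cv2.imwrite("pics/w3z.png",cv2.resize(i,None,fx=3.2,fy=3.2,interpolation=cv2.INTER_CUBIC))
E
```

```text
(no output)
```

View pics/w3z.png

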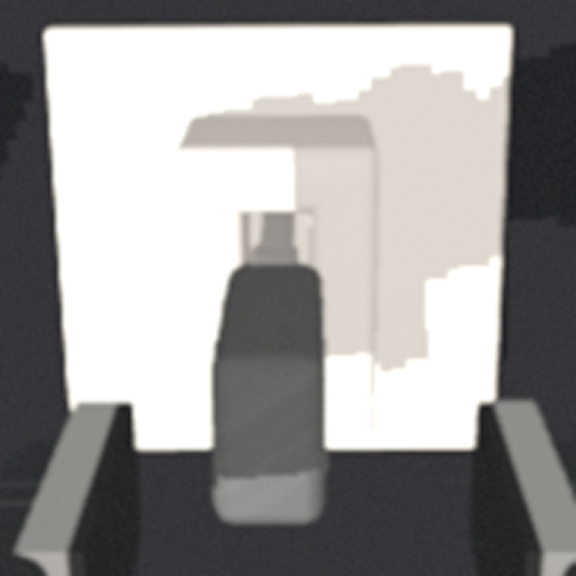

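```bash
python3 - <<'E'
from fit import *
c=camera("wrist"); print(get_obs()["eef_pos"])
f=lambda x,y:((x+.5)/3.2-.5+225,(y+.5)/3.2-.5+165)
m=lambda *a:np.array(a)/1000
H=[(f(45,27),m(45,45,4)),(f(513,27),m(45,-45,4)),(f(499,450),m(-45,-45,4)),(f(69,450),m(-45,45,4))]
F=[(f(217,357),m(13,8,90)),(f(323,357),m(13,-8,90)),(f(325,523),m(-13,-8,90)),(f(212,523),m(-13,8,90))]
for n,o in(("holder",H),("fork",F)):
    v,r=fit(c,o,[.54,.288,-.04]); print(n,v.round(4),np.degrees(v[2])); print(r.round(1).tolist())
e=get_obs()["eef_pos"]
# project tool-axis points
K,R,t=P(c)
for z in(.085,.095,.105): print(z,proj(c,[e[0],e[1],z]))
print("cam",(-R.T@t))
E
```

```text
[0.54441703 0.28205832 0.11261473]
holder [ 0.5421  0.2861 -0.0503] -2.8816778208970555
[[0.6, 0.5], [-0.4, 0.4], [-2.4, -0.8], [1.3, -0.7]]
fork [ 0.5426  0.2861 -0.0607] -3.4752113989454325
[[-2.5, -0.9], [1.7, -0.6], [0.2, 1.0], [-0.1, 0.7]]
0.085 [317.68533304 293.59299476]
0.095 [317.55271268 303.9539708 ]
0.105 [317.4035901  315.60418395]
cam [0.6203879  0.27712103 0.24219717]
```

{"name": "servo_tool", "arguments": {
  "plan": [
    [[-0.002,0.004,0,0,0],[0,0,-0.02,0,0],[0,0,-0.02,0,0],[0,0,-0.012,0,0],[0,0,0,0,0],[0,0,0,0,0]]
  ]
}}

```text
time_s: 6.55
eef_pos: [0.541, 0.2862, 0.0588]
eef_rot: [-0.0, 1.0, -0.025, 0.0]
wrist_force: [0.5, -0.4, 0.1]
opening: 0.5
```

```bash
python3 - <<'E'
from h import *
c=camera("wrist"); cv2.imwrite("pics/w4.png",c["img"])
o=get_obs(); print({k:(np.round(o[k],4).tolist()) for k in("time_s","eef_pos","eef_rot","opening","wrist_force")})
E
```

```text
{'time_s': 6.6, 'eef_pos': [0.5415, 0.2863, 0.0593], 'eef_rot': [-0.0002, 0.9997, -0.0252, 0.0007], 'opening': 0.5007, 'wrist_force': [0.844, 0.2783, 0.4096]}
```

View pics/w4.png

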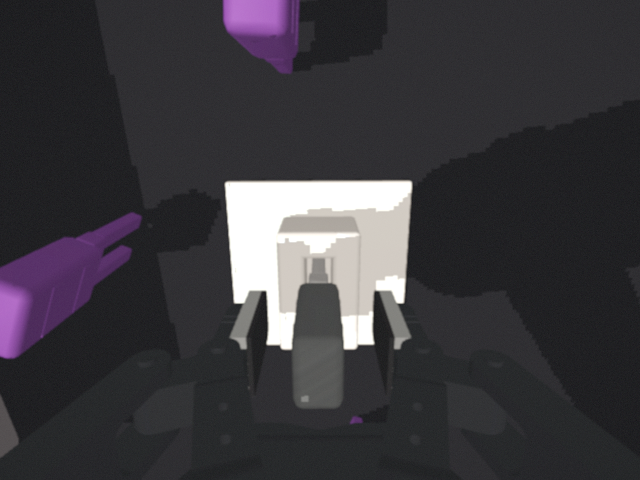

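The fork's handle (≈(319,345) px) is centred between the jaws; closing.

{"name": "servo_tool", "arguments": {
  "plan": [
    [[0,0,0,0,-1],[0,0,0,0,-1],[0,0,0,0,-1],[0,0,0,0,-1],[0,0,0,0,-1],[0,0,0,0,-1],[0,0,0,0,-1]]
  ]
}}

```text
time_s: 7.3
eef_pos: [0.5415, 0.2862, 0.0593]
eef_rot: [-0.0, 1.0, -0.025, 0.001]
wrist_force: [-1.2, -1.2, 6.0]
opening: 0.18
```

```bash
python3 - <<'E'
from h import *
c=camera("wrist"); cv2.imwrite("pics/w5.png",c["img"])
o=get_obs(); print({k:(np.round(o[k],4).tolist()) for k in("time_s","eef_pos","eef_rot","opening","wrist_force")})
E
```

```text
{'time_s': 7.35, 'eef_pos': [0.5415, 0.2862, 0.0593], 'eef_rot': [-0.0003, 0.9997, -0.0253, 0.0008], 'opening': 0.1807, 'wrist_force': [-1.085, -1.1014, 6.9305]}
```

View pics/w5.png

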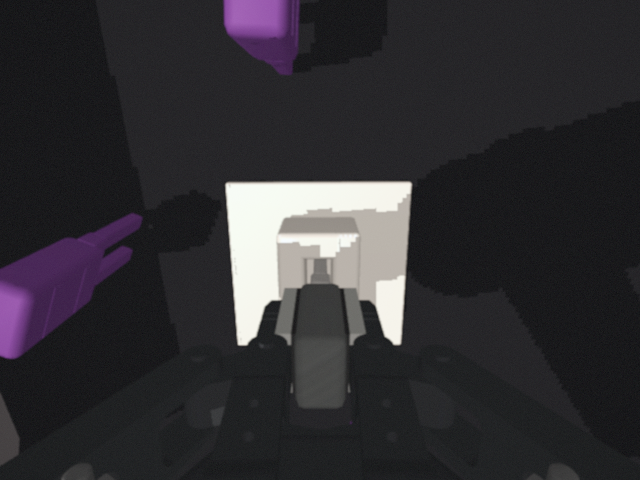

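{"name": "servo_tool", "arguments": {
  "plan": [
    [[0,0,0.015,0,-1],[0,0,0.035,0,-1],[0,0,0.045,0,-1],[0,0,0.045,0,-1],[0,0,0,0,-1],[0,0,0,0,-1]]
  ]
}}

```text
time_s: 7.95
eef_pos: [0.5415, 0.2862, 0.2004]
eef_rot: [-0.001, 1.0, -0.025, 0.002]
wrist_force: [0.3, -0.4, -1.3]
opening: 0.185
```

{"name": "servo_tool", "arguments": {
  "plan": [
    [[-0.005,-0.0405,0,0.016,-1],[-0.005,-0.0405,0,0.016,-1],[-0.005,-0.0405,0,0.016,-1],[-0.005,-0.0405,0,0.016,-1],[-0.005,-0.0405,0,0.016,-1],[-0.005,-0.0405,0,0.016,-1],[-0.004,-0.0405,0,0.015,-1],[0,0,0,0,-1]]
  ]
}}

```text
time_s: 8.75
eef_pos: [0.5052, -0.0014, 0.1965]
eef_rot: [0.0, 1.0, 0.028, -0.002]
wrist_force: [0.4, -0.3, -0.8]
opening: 0.182
```

{"name": "servo_tool", "arguments": {
  "plan": [
    [[0,0,0,0,-1],[0,0,0,0,-1],[0,0,0,0,-1]]
  ]
}}

```text
time_s: 9.05
eef_pos: [0.5065, 0.0037, 0.1977]
eef_rot: [-0.0, 1.0, 0.031, -0.001]
wrist_force: [-0.6, 0.6, -1.3]
opening: 0.182
```

```bash
python3 - <<'E'
from h import *
o=get_obs(); print({k:(np.round(o[k],4).tolist()) for k in("time_s","eef_pos","eef_rot","opening","wrist_force","dq")})
c=camera("wrist"); cv2.imwrite("pics/w6.png",c["img"]); np.save("w6.npy",dict(c),allow_pickle=True)
c=camera("side"); cv2.imwrite("pics/s6.png",cv2.resize(c["img"][150:330,230:470],None,fx=3,fy=3))
o=get_obs(); print({k:(np.round(o[k],4).tolist()) for k in("time_s","eef_pos")})
E
```

```text
{'time_s': 9.05, 'eef_pos': [0.5065, 0.0037, 0.1977], 'eef_rot': [-0.0003, 0.9995, 0.031, -0.0006], 'opening': 0.1818, 'wrist_force': [-0.5877, 0.5688, -1.3371], 'dq': [0.0034, -0.0041, -0.0064, -0.0007, -0.0016, -0.0023]}
{'time_s': 9.15, 'eef_pos': [0.5067, 0.0036, 0.198]}
```

View pics/w6.png

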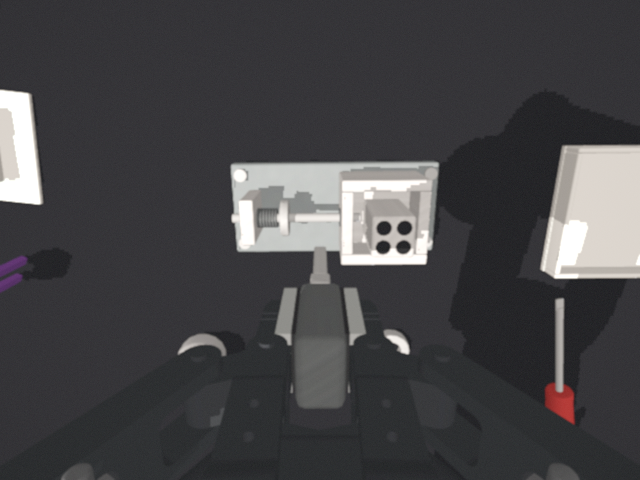

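View pics/s6.png

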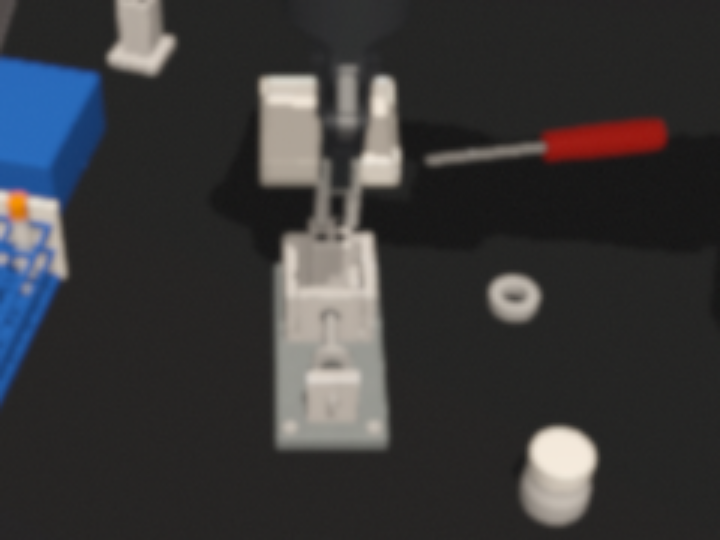

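```bash
python3 - <<'E'
import cv2
i=cv2.imread("pics/w6.png")
cv2.imwrite("pics/w6z.png",cv2.resize(i[155:275,225:445],None,fx=3.6,fy=3.6,interpolation=cv2.INTER_CUBIC))
cv2.imwrite("pics/w6f.png",cv2.resize(i[235:420,270:370],None,fx=3.2,fy=3.2,interpolation=cv2.INTER_CUBIC))
E
```

```text
(no output)
```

View pics/w6z.png

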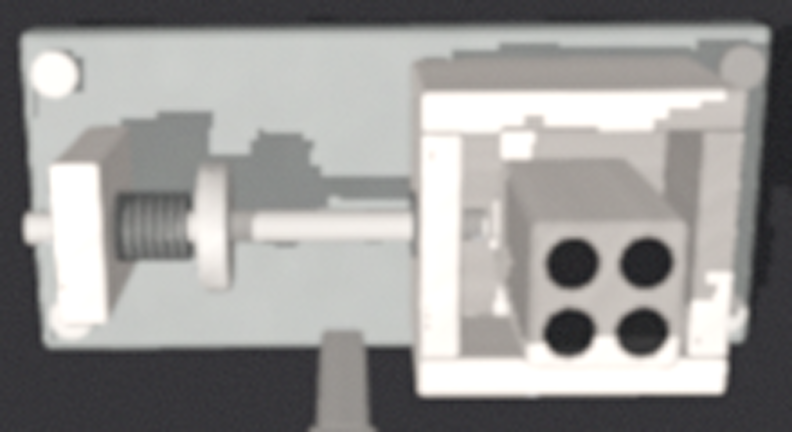

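View pics/w6f.png

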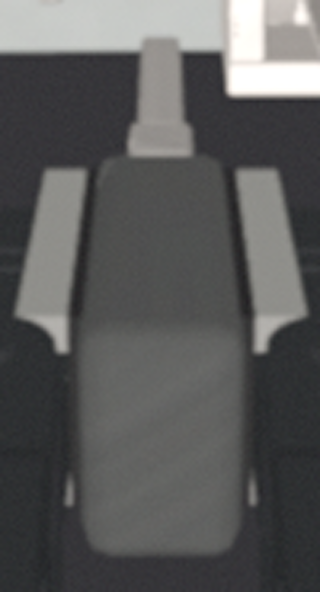

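```bash
python3 - <<'E'
from fit import *
c=np.load("w6.npy",allow_pickle=True).item()
f=lambda x,y:((x+.5)/3.6-.5+225,(y+.5)/3.6-.5+155)
g=lambda x,y:((x+.5)/3.2-.5+270,(y+.5)/3.2-.5+235)
m=lambda *a:np.array(a)/1000
obs=[(f(420,90),m(31.5,31.5,60)),(f(746,90),m(31.5,-31.5,60)),(f(726,396),m(-31.5,-31.5,60)),(f(415,396),m(-31.5,31.5,60)),
(f(462,130),m(23.5,23.5,60)),(f(703,132),m(23.5,-23.5,60)),(f(461,357),m(-23.5,23.5,60)),
(f(50,160),m(17,106,55)),(f(103,163),m(17,96,55)),(f(106,322),m(-17,96,55)),(f(56,322),m(-17,106,55))]
v,r=fit(c,obs,[.51,-.048,.07]); print(v.round(4),np.degrees(v[2])); print(r.round(1).tolist())
a=v[2];R=np.array([[np.cos(a),-np.sin(a)],[np.sin(a),np.cos(a)]])
print("span",R@[0,.049]+v[:2])
for y in (.064,.066,.068,.070,.072):
    p=R@np.array([0,y])+v[:2]; q=proj(c,[p[0],p[1],.054]); print(y,"top",((q-[225,155]+.5)*3.6-.5).round(1))
tipz=.198-.059+.004
F=[(g(82,328),[.013,.008,tipz+.086]),(g(245,328),[.013,-.008,tipz+.086]),(g(240,555),[-.013,-.008,tipz+.086]),(g(88,555),[-.013,.008,tipz+.086])]
v2,r=fit(c,F,[.507,.003,.06]); print("fork top",v2.round(4),np.degrees(v2[2])); print(r.round(1).tolist())
T=[(g(142,38),[.013,.003,tipz]),(g(179,38),[.013,-.003,tipz])]
v2,r=fit(c,T,[.507,.003,.06]); print("fork tip",v2.round(4),np.degrees(v2[2])); print(r.round(1).tolist())
E
```

```text
[ 0.511  -0.044   0.0657] 3.7660786834926587
[[0.6, 0.5], [0.3, 0.1], [-1.2, -0.8], [0.9, -0.5], [0.1, 0.7], [-0.1, -0.2], [-1.0, 0.3], [-0.4, 0.3], [-1.3, -0.5], [0.5, -0.1], [1.0, -0.1]]
span [0.50773918 0.00484775]
0.064 top [260.  240.9]
0.066 top [250.2 240.9]
0.068 top [240.4 240.9]
0.07 top [230.7 241. ]
0.072 top [220.9 241. ]
fork top [0.5083 0.0026 0.063 ] 3.610712155796596
[[-1.9, -0.7], [2.0, -0.8], [1.8, 1.1], [-1.9, 1.2]]
fork tip [0.5062 0.0028 0.0617] 3.53512328814195
[[-0.1, 0.0], [0.1, 0.0]]
```

{"name": "servo_tool", "arguments": {
  "plan": [
    [[0.001,0.003,-0.02,0.003,-1],[0,0,-0.035,0,-1],[0,0,-0.03,0,-1],[0,0,-0.008,0,-1],[0,0,0,0,-1],[0,0,0,0,-1],[0,0,0,0,-1]]
  ]
}}

```text
time_s: 9.85
eef_pos: [0.5092, 0.0053, 0.1071]
eef_rot: [0.0, 0.999, 0.032, 0.002]
wrist_force: [-0.6, 0.3, -0.7]
opening: 0.182
```

```bash
python3 - <<'E'
from h import *
o=get_obs(); print({k:(np.round(o[k],4).tolist()) for k in("time_s","eef_pos","eef_rot","opening","wrist_force","dq")})
c=camera("wrist"); cv2.imwrite("pics/w7.png",c["img"][100:420,120:520])
c=camera("side"); cv2.imwrite("pics/s7.png",cv2.resize(c["img"][180:320,260:420],None,fx=4,fy=4,interpolation=2))
E
```

```text
{'time_s': 9.85, 'eef_pos': [0.5092, 0.0053, 0.1071], 'eef_rot': [0.0004, 0.9995, 0.0319, 0.0016], 'opening': 0.1817, 'wrist_force': [-0.5853, 0.3461, -0.7414], 'dq': [-0.0012, -0.0031, 0.0042, 0.0005, -0.0028, 0.0009]}
```

View pics/w7.png

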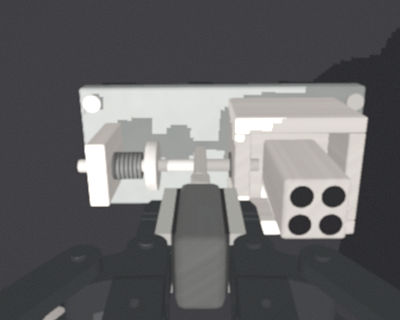

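View pics/s7.png

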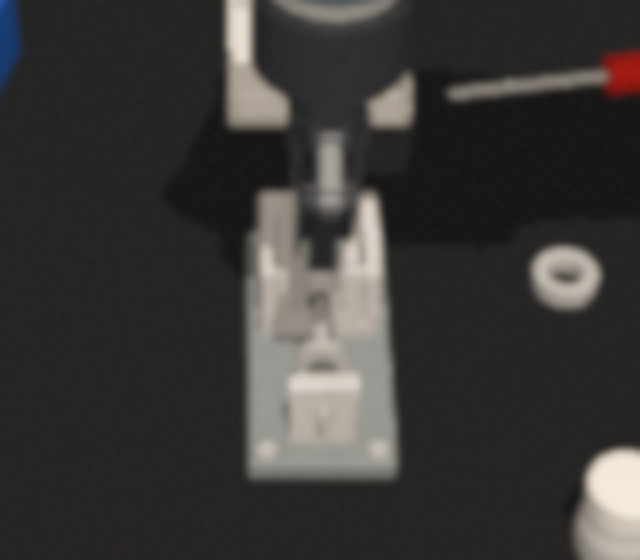

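```bash
python3 - <<'E'
from h import *
c=camera("wrist"); o=get_obs(); e=np.array(o["eef_pos"]); print(e,o["time_s"])
img=c["img"].copy()
a=np.radians(3.7);X=np.array([np.cos(a),np.sin(a)]);Y=np.array([-np.sin(a),np.cos(a)])
w=np.array([.511,-.044])
big=cv2.resize(img[230:400,220:460],None,fx=3.3,fy=3.3,interpolation=2)
def dot(p,col):
    q=(proj(c,p)-[220,230]+.5)*3.3-.5; cv2.circle(big,tuple(int(round(t)) for t in q),3,col,-1)
for y in(.034,.04,.045,.055,.06,.066,.07):
    for x in(-.0035,.0035):
        p=w+Y*y+X*x; dot([*p,.04],(0,0,255))
tz=e[2]-.055
for x in(.006,.013):
    for y in(-.003,.003):
        p=e[:2]+X*x+Y*y; dot([*p,tz],(0,255,0))
for x in(-.0315,.0315):
    for y in(-.0315,.0315): dot([*(w+X*x+Y*y),.06],(255,0,0))
cv2.imwrite("pics/w7z.png",big)
E
```

```text
[0.50863926 0.00529699 0.10651661] 10.0
```

View pics/w7z.png

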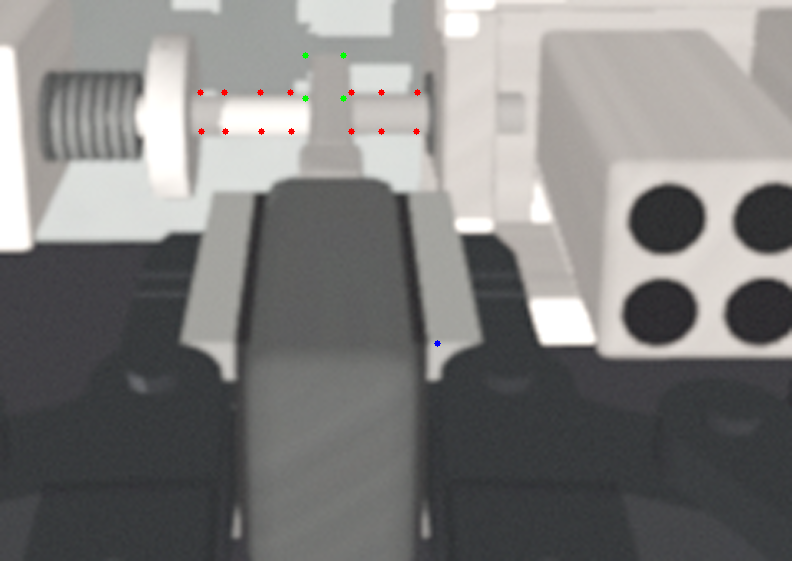

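{"name": "servo_tool", "arguments": {
  "plan": [
    [[-0.0015,0,0,0,-1],[0,0,-0.008,0,-1],[0,0,-0.008,0,-1],[0,0,-0.008,0,-1],[0,0,-0.007,0,-1],[0,0,0,0,-1],[0,0,0,0,-1],[0,0,0,0,-1]]
  ]
}}

```text
time_s: 10.8
eef_pos: [0.5066, 0.0054, 0.0745]
eef_rot: [0.0, 0.999, 0.032, 0.0]
wrist_force: [0.1, 0.4, -0.5]
opening: 0.174
```

```bash
python3 - <<'E'
from h import *
o=get_obs(); print({k:(np.round(o[k],4).tolist()) for k in("time_s","eef_pos","eef_rot","opening","wrist_force","torque","dq")})
c=camera("wrist"); cv2.imwrite("pics/w8.png",cv2.resize(c["img"][230:400,220:460],None,fx=3.3,fy=3.3,interpolation=2))
E
```

```text
{'time_s': 10.8, 'eef_pos': [0.5066, 0.0054, 0.0745], 'eef_rot': [0.0001, 0.9995, 0.0317, 0.0002], 'opening': 0.1744, 'wrist_force': [0.1338, 0.4244, -0.5059], 'torque': [0.0508, 0.0105, 0.0141], 'dq': [-0.0009, -0.0046, -0.0007, -0.0017, -0.0012, 0.0003]}
```

View pics/w8.png

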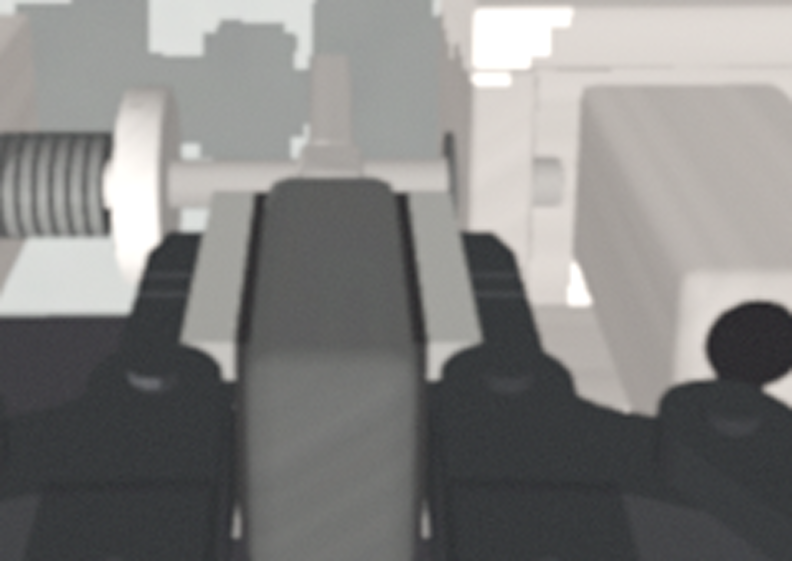

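{"name": "servo_tool", "arguments": {
  "plan": [
    [[-0.0002,0.003,0,0,-1],[-0.0002,0.003,0,0,-1],[-0.0002,0.003,0,0,-1],[-0.0002,0.003,0,0,-1],[0,0,0,0,-1],[0,0,0,0,-1]]
  ]
}}

```text
time_s: 11.45
eef_pos: [0.5055, 0.0176, 0.0743]
eef_rot: [0.0, 0.999, 0.032, 0.0]
wrist_force: [-0.1, 0.4, -0.9]
opening: 0.179
```

{"name": "servo_tool", "arguments": {
  "plan": [
    [[0,0.001,0,0,-1],[-0.0001,0.001,0,0,-1],[0,0,0,0,-1]]
  ]
}}

```text
time_s: 11.75
eef_pos: [0.5054, 0.0195, 0.0743]
eef_rot: [-0.0, 0.999, 0.032, -0.0]
wrist_force: [0.2, -0.7, -0.6]
opening: 0.182
```

```bash
python3 - <<'E'
from h import *
o=get_obs(); print({k:(np.round(o[k],4).tolist()) for k in("time_s","eef_pos","eef_rot","opening","wrist_force","torque")})
c=camera("wrist"); cv2.imwrite("pics/w9.png",cv2.resize(c["img"][230:400,220:460],None,fx=3.3,fy=3.3,interpolation=2))
E
```

```text
{'time_s': 11.75, 'eef_pos': [0.5054, 0.0195, 0.0743], 'eef_rot': [-0.0, 0.9995, 0.0317, -0.0], 'opening': 0.1815, 'wrist_force': [0.1583, -0.6952, -0.6241], 'torque': [-0.0205, -0.0301, -0.0116]}
```

View pics/w9.png

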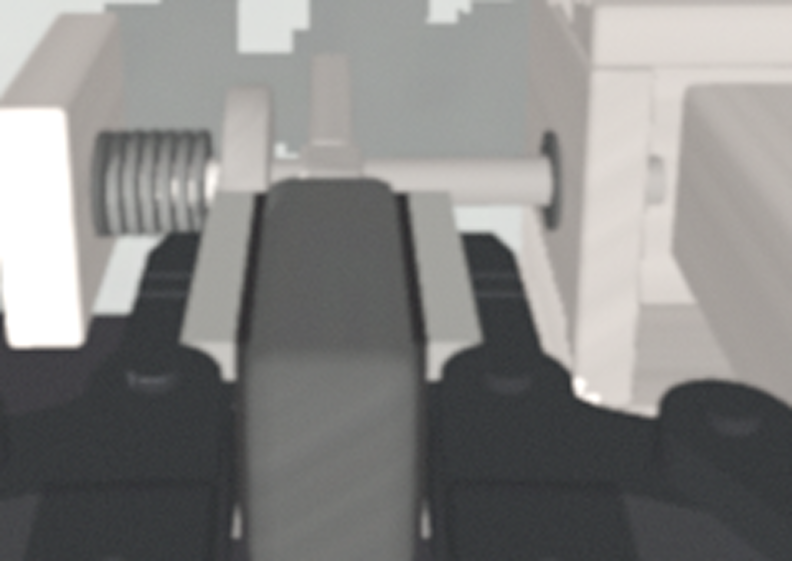

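{"name": "servo_tool", "arguments": {
  "plan": [
    [[-0.0001,0.001,0,0,-1],[0,0.001,0,0,-1],[-0.0001,0.001,0,0,-1],[0,0,0,0,-1]]
  ]
}}

```text
time_s: 12.2
eef_pos: [0.5052, 0.0226, 0.0743]
eef_rot: [-0.0, 0.999, 0.032, -0.0]
wrist_force: [-0.4, -0.4, -0.9]
opening: 0.18
```

{"name": "servo_tool", "arguments": {
  "plan": [
    [[0,0.001,0,0,-1],[0,0,0,0,-1],[0,0,0,0,-1]]
  ]
}}

```text
time_s: 12.5
eef_pos: [0.5052, 0.0235, 0.0743]
eef_rot: [-0.0, 0.999, 0.032, 0.0]
wrist_force: [-0.1, 0.1, -0.4]
opening: 0.177
```

{"name": "servo_tool", "arguments": {
  "plan": [
    [[-0.0001,0.001,0,0,-1],[0,0,0,0,-1],[0,0,0,0,-1]]
  ]
}}

```text
time_s: 12.8
eef_pos: [0.5051, 0.0245, 0.0743]
eef_rot: [-0.0, 0.999, 0.032, 0.0]
wrist_force: [0.9, 0.0, -0.3]
opening: 0.179
```

{"name": "servo_tool", "arguments": {
  "plan": [
    [[-0.0001,0.0005,0,0,-1],[0,0.0005,0,0,-1],[0,0,0,0,-1]]
  ]
}}

```text
time_s: 13.1
eef_pos: [0.5051, 0.0248, 0.0743]
eef_rot: [0.001, 0.999, 0.032, 0.0]
wrist_force: [-0.3, -4.5, -0.8]
opening: 0.185
```

{"name": "servo_tool", "arguments": {
  "plan": [
    [[-0.0001,0.0005,0,0,-1],[0,0.0005,0,0,-1],[0,0,0,0,-1]]
  ]
}}

```text
time_s: 13.4
eef_pos: [0.5051, 0.0256, 0.0743]
eef_rot: [0.001, 0.999, 0.032, 0.0]
wrist_force: [0.1, -6.3, -1.3]
opening: 0.177
```

{"name": "servo_tool", "arguments": {
  "plan": [
    [[-0.0001,0.0005,0,0,-1],[0,0.0005,0,0,-1],[0,0,0,0,-1]]
  ]
}}

```text
time_s: 13.7
eef_pos: [0.505, 0.0265, 0.0743]
eef_rot: [0.001, 0.999, 0.032, 0.0]
wrist_force: [0.8, -6.2, -0.9]
opening: 0.178
```

{"name": "servo_tool", "arguments": {
  "plan": [
    [[-0.0001,0.0005,0,0,-1],[0,0.0005,0,0,-1],[0,0.0005,0,0,-1],[0,0,0,0,-1]]
  ]
}}

```text
time_s: 14.1
eef_pos: [0.5049, 0.0278, 0.0744]
eef_rot: [0.001, 0.999, 0.032, 0.0]
wrist_force: [0.4, -7.7, -1.3]
opening: 0.182
```

{"name": "servo_tool", "arguments": {
  "plan": [
    [[-0.0001,0.0005,0,0,-1],[0,0.0005,0,0,-1],[0,0,0,0,-1]]
  ]
}}

```text
time_s: 14.4
eef_pos: [0.5048, 0.0288, 0.0744]
eef_rot: [0.001, 0.999, 0.032, 0.0]
wrist_force: [0.1, -6.9, -0.7]
opening: 0.178
```

```bash
python3 - <<'E'
from h import *
o=get_obs(); print({k:(np.round(o[k],4).tolist()) for k in("time_s","eef_pos","eef_rot","opening","wrist_force","torque")})
c=camera("wrist"); cv2.imwrite("pics/w10.png",c["img"])
E
```

```text
{'time_s': 14.4, 'eef_pos': [0.5048, 0.0288, 0.0744], 'eef_rot': [0.001, 0.9995, 0.0318, 0.0001], 'opening': 0.1776, 'wrist_force': [0.1288, -6.8663, -0.7352], 'torque': [-1.4446, -0.0103, 0.0744]}
```

View pics/w10.png

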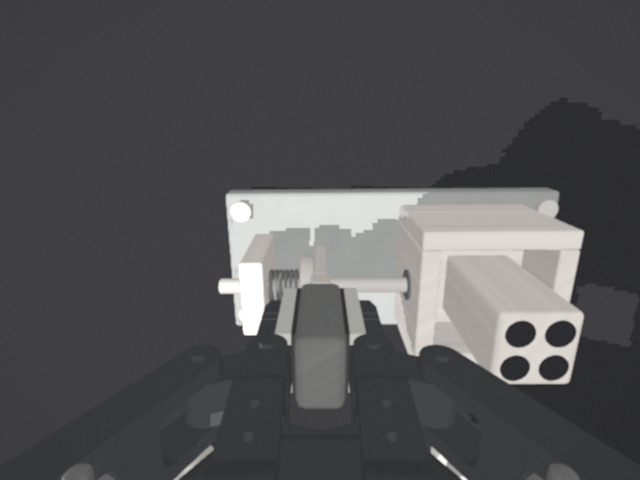

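```bash
cat > pop.py <<'E'
from h import *
import sys
c=camera("wrist"); o=get_obs(); print(np.round(o["eef_pos"],4),np.round(o["wrist_force"],1),o["time_s"])
for z in(.092,.112): print(z,proj(c,[.511,-.044,z]).round(0))
cv2.imwrite(sys.argv[1],c["img"][180:440,380:640])
E
python3 pop.py pics/p1.png
```

```text
[0.5048 0.0288 0.0744] [ 0.4 -8.3 -1.2] 14.5
0.092 [534. 348.]
0.112 [572. 388.]
```

{"name": "servo_tool", "arguments": {
  "plan": [
    [[-0.0001,0.0005,0,0,-1],[0,0.0005,0,0,-1],[0,0,0,0,-1]]
  ]
}}

```text
time_s: 14.8
eef_pos: [0.5048, 0.0296, 0.0744]
eef_rot: [0.001, 0.999, 0.032, 0.0]
wrist_force: [0.2, -8.5, -1.6]
opening: 0.181
```

```bash
python3 pop.py pics/p2.png
```

```text
[0.5048 0.0297 0.0744] [-0.8 -8.3 -1.8] 14.85
0.092 [537. 348.]
0.112 [575. 388.]
```

View pics/p2.png

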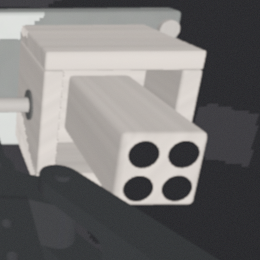

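Not popped yet: the bores are at (540,350), which matches the locked height. I'll push a bit further.

{"name": "servo_tool", "arguments": {
  "plan": [
    [[-0.0001,0.0005,0,0,-1],[0,0.0005,0,0,-1],[0,0,0,0,-1]]
  ]
}}

```text
time_s: 15.15
eef_pos: [0.5047, 0.0308, 0.0744]
eef_rot: [0.001, 0.999, 0.032, 0.0]
wrist_force: [-0.5, -6.7, -2.4]
opening: 0.183
```

```bash
python3 pop.py pics/p3.png
```

```text
[0.5047 0.0308 0.0744] [-0.2 -7.7 -2. ] 15.2
0.092 [540. 348.]
0.112 [579. 388.]
```

View pics/p3.png

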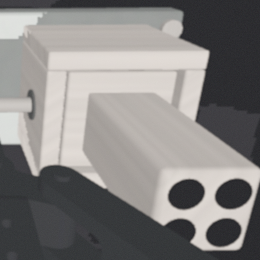

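Popped: bores at (590,390), matching about z=0.112. Backing the fork off gently, then lifting.

{"name": "servo_tool", "arguments": {
  "plan": [
    [[0.0001,-0.001,0,0,-1],[0.0001,-0.0015,0,0,-1],[0.0001,-0.002,0,0,-1],[0.0001,-0.0025,0,0,-1],[0.0002,-0.0025,0,0,-1],[0.0002,-0.0025,0,0,-1],[0,0,0,0,-1],[0,0,0,0,-1]]
  ]
}}

```text
time_s: 16.0
eef_pos: [0.5051, 0.0201, 0.0742]
eef_rot: [-0.0, 0.999, 0.032, -0.0]
wrist_force: [-0.4, 0.5, -1.5]
opening: 0.179
```

```bash
python3 pop.py pics/p4.png; python3 - <<'E'
from h import *
c=camera("wrist"); cv2.imwrite("pics/w11.png",c["img"])
E
```

```text
[0.5051 0.0202 0.0743] [ 0.1 -0.7 -0.5] 16.05
0.092 [509. 348.]
0.112 [542. 388.]
```

View pics/w11.png

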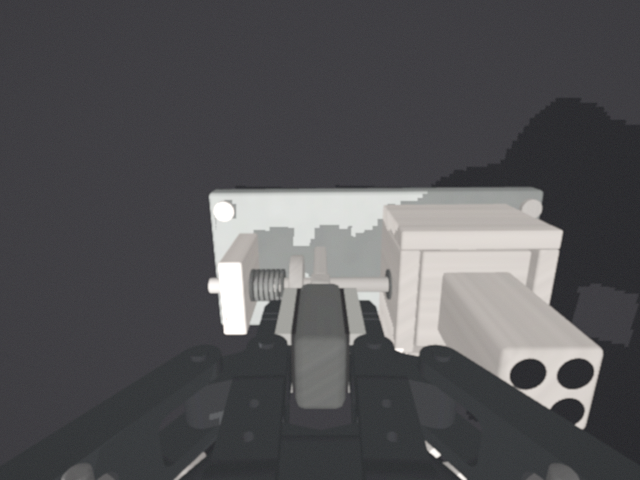

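{"name": "servo_tool", "arguments": {
  "plan": [
    [[0,0,0.01,0,-1],[0,0,0.025,0,-1],[0,0,0.035,0,-1],[0,0,0.035,0,-1],[0,0,0.02,0,-1],[0,0,0,0,-1]]
  ]
}}

```text
time_s: 16.7
eef_pos: [0.5075, 0.0197, 0.2036]
eef_rot: [0.001, 0.999, 0.032, 0.004]
wrist_force: [-0.3, -0.2, 0.3]
opening: 0.178
```

{"name": "servo_tool", "arguments": {
  "plan": [
    [[0.0055,0.04,0,-0.017,-1],[0.0055,0.04,0,-0.017,-1],[0.0055,0.04,0,-0.016,-1],[0.0055,0.04,0,-0.016,-1],[0.005,0.04,0,-0.016,-1],[0.005,0.04,0,-0.016,-1],[0.0045,0.026,0,-0.016,-1],[0,0,0,0,-1]]
  ]
}}

```text
time_s: 17.5
eef_pos: [0.5407, 0.289, 0.1977]
eef_rot: [-0.0, 1.0, -0.024, -0.001]
wrist_force: [-0.6, 0.2, -0.2]
opening: 0.18
```

{"name": "servo_tool", "arguments": {
  "plan": [
    [[0,0,0,0,-1],[0,0,0,0,-1],[0,0,0,0,-1],[0,0,0,0,-1]]
  ]
}}

```text
time_s: 17.9
eef_pos: [0.5418, 0.2849, 0.1993]
eef_rot: [0.0, 1.0, -0.026, -0.0]
wrist_force: [-0.7, 0.6, -0.4]
opening: 0.184
```

{"name": "servo_tool", "arguments": {
  "plan": [
    [[0,0.0012,-0.03,0,-1],[0,0,-0.035,0,-1],[0,0,-0.02,0,-1],[0,0,0,0,-1],[0,0,0,0,-1],[0,0,0,0,-1]]
  ]
}}

```text
time_s: 18.5
eef_pos: [0.543, 0.2873, 0.1163]
eef_rot: [-0.0, 1.0, -0.025, 0.001]
wrist_force: [-0.2, -0.1, -1.1]
opening: 0.183
```

```bash
python3 - <<'E'
from h import *
o=get_obs(); print({k:(np.round(o[k],4).tolist()) for k in("time_s","eef_pos","eef_rot","dq")})
c=camera("wrist"); img=c["img"]; cv2.imwrite("pics/w12.png",img)
big=cv2.resize(img[180:400,210:430],None,fx=2.7,fy=2.7,interpolation=2)
a=np.radians(-2.9);X=np.array([np.cos(a),np.sin(a)]);Y=np.array([-np.sin(a),np.cos(a)])
h=np.array([.5421,.2861])
for x,y,z,col in [(45,45,4,0),(45,-45,4,0),(-45,45,4,0),(-45,-45,4,0),(28.5,18,38,1),(28.5,-18,38,1),(16.5,6,38,1),(16.5,-6,38,1)]:
    p=h+X*x/1e3+Y*y/1e3; q=(proj(c,[*p,z/1e3])-[210,180]+.5)*2.7-.5
    cv2.circle(big,tuple(int(round(t)) for t in q),2,[(0,0,255),(0,200,0)][col],-1)
cv2.imwrite("pics/w12z.png",big)
E
```

```text
{'time_s': 18.5, 'eef_pos': [0.543, 0.2873, 0.1163], 'eef_rot': [-0.0005, 0.9997, -0.0255, 0.0015], 'dq': [0.0038, -0.0077, -0.0034, 0.0006, -0.0041, 0.0005]}
```

View pics/w12z.png

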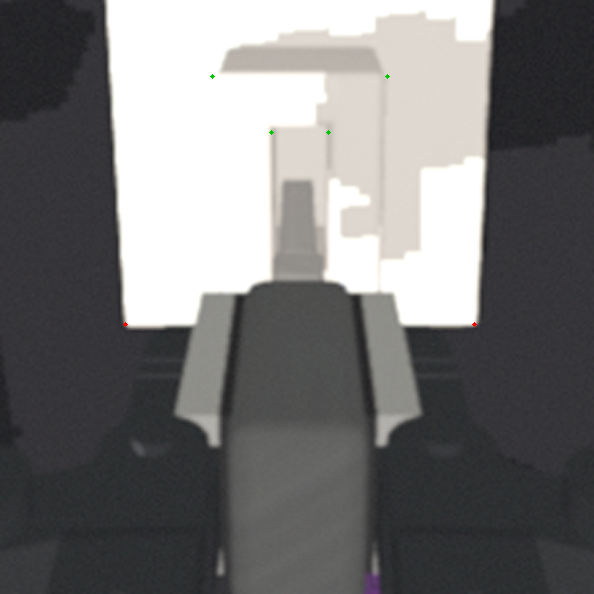

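{"name": "servo_tool", "arguments": {
  "plan": [
    [[-0.0015,-0.0005,0,0,-1],[0,0,0,0,-1],[0,0,-0.012,0,-1],[0,0,-0.012,0,-1],[0,0,-0.01,0,-1],[0,0,0,0,-1],[0,0,0,0,-1]]
  ]
}}

```text
time_s: 19.25
eef_pos: [0.5397, 0.2865, 0.0794]
eef_rot: [0.0, 1.0, -0.025, -0.001]
wrist_force: [-0.5, 0.1, -0.8]
opening: 0.177
```

{"name": "servo_tool", "arguments": {
  "plan": [
    [[0,0,-0.007,0,-1],[0,0,-0.006,0,-1],[0,0,-0.005,0,-1],[0,0,0,0,-1],[0,0,0,0,-1]]
  ]
}}

```text
time_s: 19.75
eef_pos: [0.5401, 0.2866, 0.0621]
eef_rot: [0.0, 1.0, -0.025, -0.0]
wrist_force: [0.2, 0.2, 0.6]
opening: 0.178
```

{"name": "servo_tool", "arguments": {
  "plan": [
    [[0,0,-0.001,0,-1],[0,0,-0.001,0,-1],[0,0,-0.0005,0,-1],[0,0,0,0,-1]]
  ]
}}

```text
time_s: 20.15
eef_pos: [0.5402, 0.2867, 0.0598]
eef_rot: [-0.0, 1.0, -0.025, 0.0]
wrist_force: [-0.1, -0.2, -0.6]
opening: 0.185
```

```bash
python3 - <<'E'
from h import *
o=get_obs(); print({k:(np.round(o[k],4).tolist()) for k in("time_s","eef_pos","eef_rot","wrist_force")})
c=camera("wrist"); img=c["img"]; cv2.imwrite("pics/w13.png",cv2.resize(img[180:400,210:430],None,fx=2.7,fy=2.7,interpolation=2))
E
```

```text
{'time_s': 20.15, 'eef_pos': [0.5402, 0.2867, 0.0598], 'eef_rot': [-0.0, 0.9997, -0.0253, 0.0], 'wrist_force': [-0.0865, -0.1622, -0.6445]}
```

View pics/w13.png

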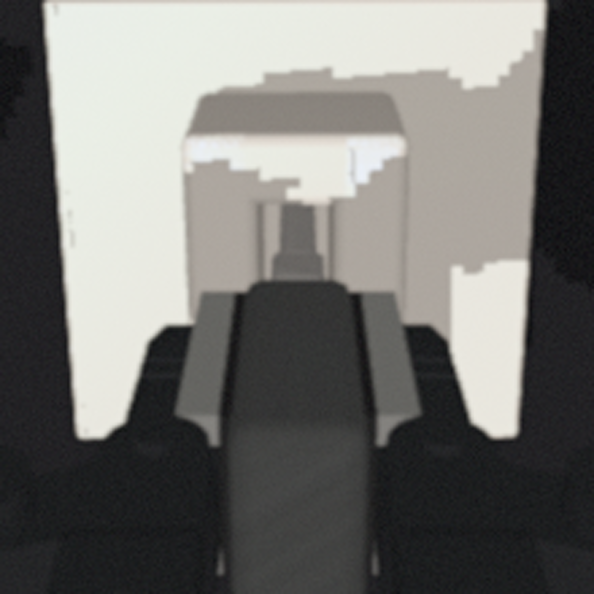

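Fork in the pocket, centred (prong ≈(297,230) within the 255–333 slot). Touch down, then release.

{"name": "servo_tool", "arguments": {
  "plan": [
    [[0,0,-0.0008,0,-1],[0,0,0,0,-1],[0,0,0,0,-1]]
  ]
}}

```text
time_s: 20.5
eef_pos: [0.5404, 0.2867, 0.0594]
eef_rot: [-0.0, 1.0, -0.025, 0.0]
wrist_force: [-1.5, 0.1, 2.2]
opening: 0.178
```

{"name": "servo_tool", "arguments": {
  "plan": [
    [[0,0,0,0,-0.3],[0,0,0,0,-0.2],[0,0,0,0,-0.1],[0,0,0,0,0],[0,0,0,0,0],[0,0,0,0,0]]
  ]
}}

```text
time_s: 21.1
eef_pos: [0.5402, 0.2866, 0.0589]
eef_rot: [0.0, 1.0, -0.025, -0.0]
wrist_force: [-0.4, -0.5, -0.4]
opening: 0.498
```

```bash
python3 - <<'E'
from h import *
o=get_obs(); print({k:(np.round(o[k],4).tolist()) for k in("time_s","eef_pos","opening","wrist_force")})
c=camera("wrist"); img=c["img"]; cv2.imwrite("pics/w14.png",cv2.resize(img[180:400,210:430],None,fx=2.7,fy=2.7,interpolation=2))
E
```

```text
{'time_s': 21.1, 'eef_pos': [0.5402, 0.2866, 0.0589], 'opening': 0.4984, 'wrist_force': [-0.365, -0.478, -0.3701]}
```

View pics/w14.png

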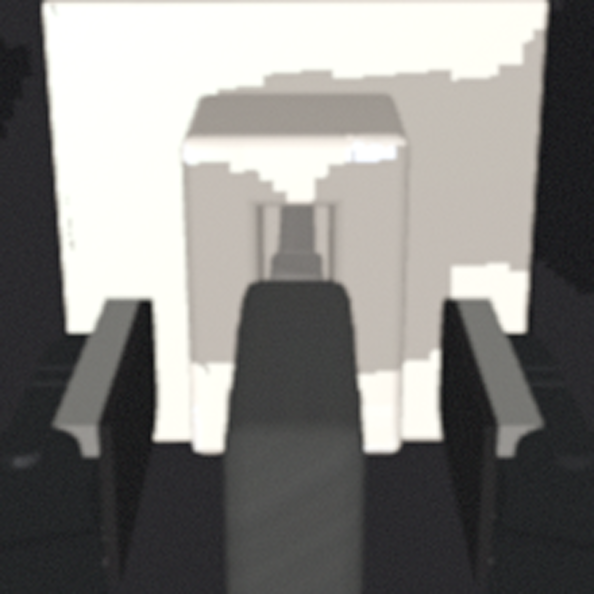

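{"name": "servo_tool", "arguments": {
  "plan": [
    [[0,0,0.02,0,0],[0,0,0.04,0,0],[0,0,0.045,0,0],[0,0,0.045,0,0],[0,0,0.02,0,0],[-0.003,-0.033,0,0.015,0],[-0.004,-0.045,0,0.015,0],[-0.004,-0.045,0,0.015,0]]
  ]
}}

```text
time_s: 21.95
eef_pos: [0.5288, 0.1628, 0.2293]
eef_rot: [0.0, 1.0, -0.002, 0.0]
wrist_force: [0.6, -0.6, 0.1]
opening: 0.501
```

{"name": "servo_tool", "arguments": {
  "plan": [
    [[-0.004,-0.045,0,0.015,0],[-0.004,-0.045,0,0.015,0],[-0.004,-0.045,0,0.015,0],[-0.003,-0.04,0,0.015,0],[-0.003,-0.033,0,0.01,0],[0,0,0,0,0],[0,0,0,0,0],[0,0,0,0,0]]
  ]
}}

```text
time_s: 22.75
eef_pos: [0.5112, -0.0436, 0.229]
eef_rot: [-0.0, 0.999, 0.032, -0.0]
wrist_force: [-0.3, -0.1, -0.8]
opening: 0.499
```

```bash
python3 - <<'E'
from h import *
o=get_obs(); print({k:(np.round(o[k],4).tolist()) for k in("time_s","eef_pos","eef_rot","opening","wrist_force","dq")})
c=camera("wrist"); img=c["img"]; np.save("w15.npy",dict(c),allow_pickle=True); cv2.imwrite("pics/w15.png",img)
t=camera("top");cv2.imwrite("pics/t15.png",cv2.resize(t["img"][220:330,130:400],None,fx=2.9,fy=2.9,interpolation=2))
E
```

```text
{'time_s': 22.75, 'eef_pos': [0.5112, -0.0436, 0.229], 'eef_rot': [-0.0002, 0.9995, 0.0324, -0.0], 'opening': 0.4994, 'wrist_force': [-0.2633, -0.0596, -0.8101], 'dq': [0.0161, -0.0008, 0.0015, -0.0021, -0.0003, -0.0015]}
```

View pics/w15.png

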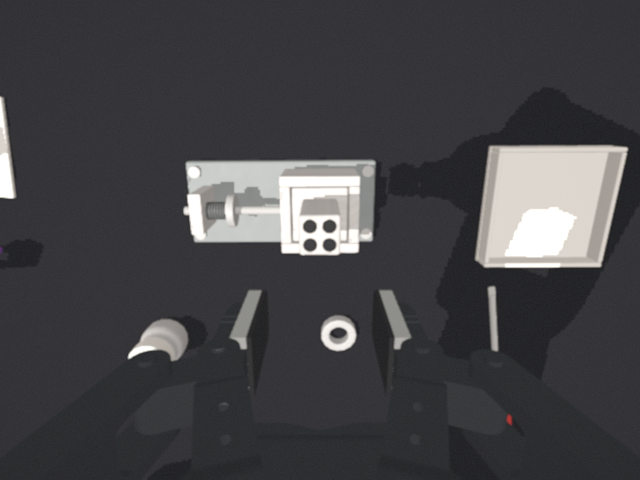

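View pics/t15.png

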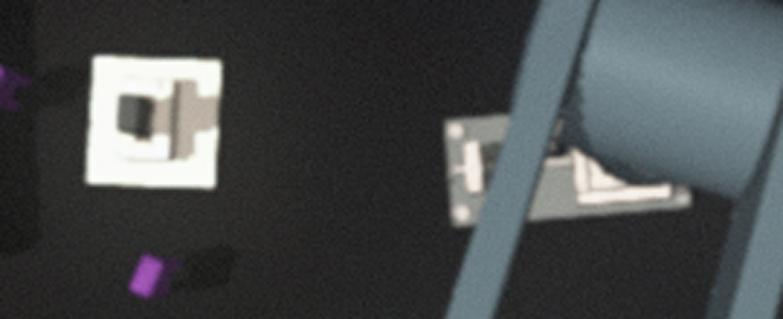

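```bash
python3 - <<'E'
import cv2
i=cv2.imread("pics/w15.png")
cv2.imwrite("pics/w15a.png",cv2.resize(i[155:265,270:380],None,fx=5,fy=5,interpolation=cv2.INTER_CUBIC))
cv2.imwrite("pics/w15b.png",cv2.resize(i[130:290,460:640],None,fx=3.5,fy=3.5,interpolation=cv2.INTER_CUBIC))
E
```

```text
(no output)
```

View pics/w15a.png

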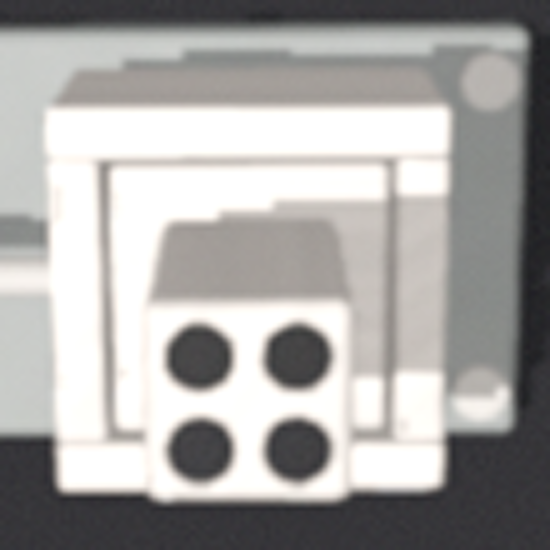

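View pics/w15b.png

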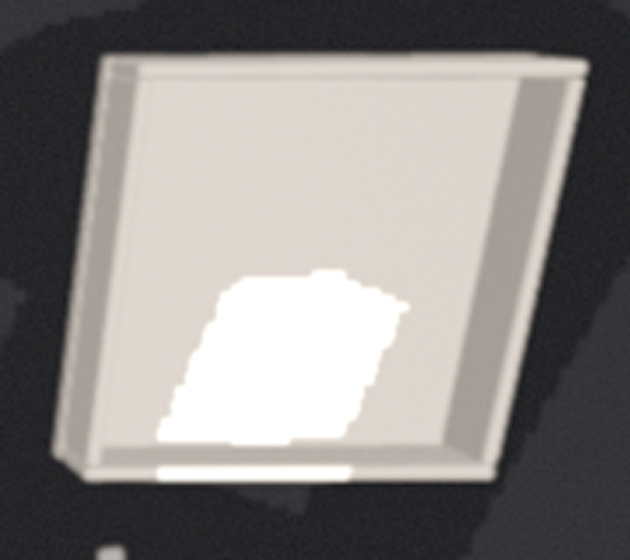

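```bash
python3 - <<'E'
from fit import *
c=np.load("w15.npy",allow_pickle=True).item()
f=lambda x,y:((x+.5)/5-.5+270,(y+.5)/5-.5+155)
g=lambda x,y:((x+.5)/3.5-.5+460,(y+.5)/3.5-.5+130)
m=lambda *a:np.array(a)/1000
for z in(108,112,116):
    C=[(f(147,297),m(14,14,z)),(f(350,297),m(14,-14,z)),(f(348,500),m(-14,-14,z)),(f(151,500),m(-14,14,z))]
    v,r=fit(c,C,[.51,-.044,.06]); print(z,v.round(4),np.degrees(v[2]),r.round(1).tolist())
W=[(f(47,106),m(31.5,31.5,60)),(f(450,106),m(31.5,-31.5,60)),(f(444,490),m(-31.5,-31.5,60)),(f(57,490),m(-31.5,31.5,60))]
v,r=fit(c,W,[.51,-.044,.06]); print("well",v.round(4),np.degrees(v[2]),r.round(1).tolist())
T=[(g(135,68),m(55,55,22)),(g(588,65),m(55,-55,22)),(g(492,480),m(-55,-55,22)),(g(87,480),m(-55,55,22))]
v,r=fit(c,T,[.52,-.254,.06]); print("tray",v.round(4),np.degrees(v[2]),r.round(1).tolist())
E
```

```text
108 [ 0.5097 -0.0443  0.0673] 3.857610791288074 [[-0.5, 0.8], [0.5, 0.7], [0.4, -0.8], [-0.5, -0.7]]
112 [ 0.5109 -0.0442  0.0664] 3.801825529320103 [[-0.8, 0.5], [0.9, 0.4], [0.7, -0.5], [-0.8, -0.4]]
116 [ 0.5121 -0.0441  0.0656] 3.7595807028823662 [[-1.1, 0.1], [1.3, 0.1], [1.0, -0.1], [-1.2, -0.1]]
well [ 0.5109 -0.0442  0.0668] 3.829091818358295 [[-0.1, 0.4], [0.3, 0.2], [-0.7, -0.4], [0.5, -0.2]]
tray [ 0.519  -0.2538  0.0732] 4.195995796518811 [[0.8, -0.2], [-0.3, -0.5], [0.2, 0.1], [-0.7, 1.0]]
```

{"name": "servo_tool", "arguments": {
  "plan": [
    [[0,-0.0005,-0.03,0.002,-0.1],[0,0,-0.04,0,-0.1],[0,0,-0.035,0,-0.1],[0,0,-0.02,0,-0.1],[0,0,-0.01,0,-0.1],[0,0,-0.003,0,-0.15],[0,0,0,0,-0.15],[0,0,0,0,-0.15]]
  ]
}}

```text
time_s: 23.65
eef_pos: [0.5123, -0.045, 0.0923]
eef_rot: [0.0, 0.999, 0.033, 0.001]
wrist_force: [-0.5, 0.0, -0.1]
opening: 0.425
```

```bash
python3 - <<'E'
from h import *
o=get_obs(); print({k:(np.round(o[k],4).tolist()) for k in("time_s","eef_pos","opening","wrist_force")})
c=camera("wrist"); img=c["img"]; cv2.imwrite("pics/w16.png",img)
E
```

```text
{'time_s': 23.65, 'eef_pos': [0.5123, -0.045, 0.0923], 'opening': 0.4254, 'wrist_force': [-0.476, 0.0367, -0.0694]}
```

View pics/w16.png

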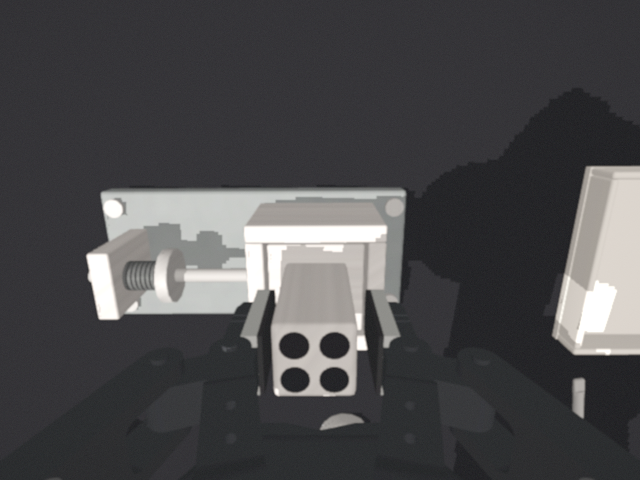

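{"name": "servo_tool", "arguments": {
  "plan": [
    [[0,0.001,0,0,-0.15],[0,0,0,0,-0.15],[0,0,0,0,-1],[0,0,0,0,-1],[0,0,0,0,-1],[0,0,0,0,-1],[0,0,0,0,-1],[0,0,0,0,-1]]
  ]
}}

```text
time_s: 24.5
eef_pos: [0.5115, -0.0439, 0.0911]
eef_rot: [0.0, 0.999, 0.033, 0.0]
wrist_force: [1.4, 0.9, 1.7]
opening: 0.318
```

{"name": "servo_tool", "arguments": {
  "plan": [
    [[0,0,0.005,0,-1],[0,0,0.008,0,-1],[0,0,0.012,0,-1],[0,0,0.02,0,-1],[0,0,0.03,0,-1],[0,0,0.025,0,-1],[0,0,0,0,-1],[0,0,0,0,-1]]
  ]
}}

```text
time_s: 25.3
eef_pos: [0.5113, -0.0439, 0.1916]
eef_rot: [0.0, 0.999, 0.033, 0.001]
wrist_force: [-0.2, 0.0, -1.6]
opening: 0.321
```

```bash
python3 - <<'E'
from h import *
o=get_obs(); print({k:(np.round(o[k],4).tolist()) for k in("time_s","eef_pos","eef_rot","opening","wrist_force")})
c=camera("wrist"); img=c["img"]; cv2.imwrite("pics/w17.png",img)
s=camera("side");cv2.imwrite("pics/s17.png",cv2.resize(s["img"][140:320,240:440],None,fx=3,fy=3,interpolation=2))
E
```

```text
{'time_s': 25.3, 'eef_pos': [0.5113, -0.0439, 0.1916], 'eef_rot': [0.0002, 0.9994, 0.0332, 0.0006], 'opening': 0.3209, 'wrist_force': [-0.2242, 0.0336, -1.5606]}
```

View pics/w17.png

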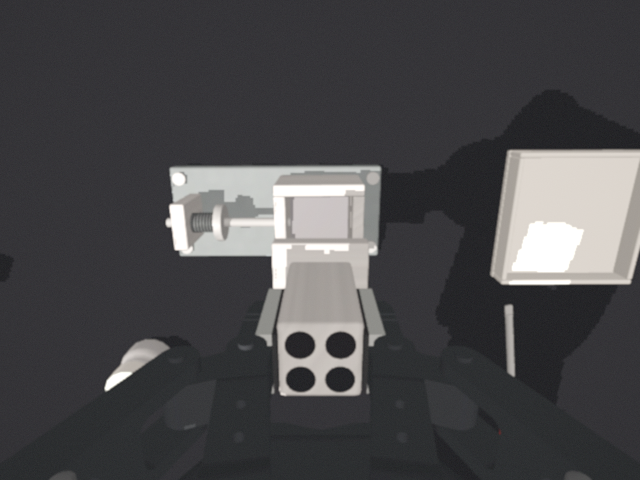

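View pics/s17.png

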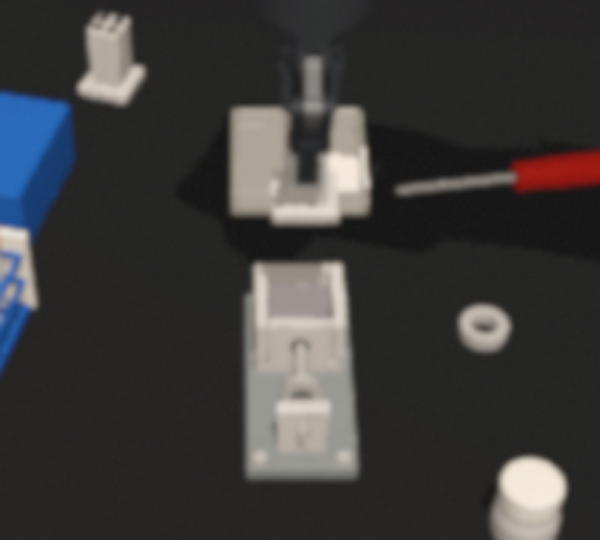

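{"name": "servo_tool", "arguments": {
  "plan": [
    [[0.001,-0.03,0,0,-1],[0.0015,-0.04,0,0,-1],[0.0015,-0.04,0,0,-1],[0.0015,-0.04,0,0,-1],[0.0015,-0.035,0,0,-1],[0.0005,-0.025,0,0,-1],[0,0,0,0,-1],[0,0,0,0,-1]]
  ]
}}

```text
time_s: 26.2
eef_pos: [0.5177, -0.2536, 0.1892]
eef_rot: [-0.001, 0.999, 0.033, -0.001]
wrist_force: [-0.5, 1.7, -1.4]
opening: 0.323
```

{"name": "servo_tool", "arguments": {
  "plan": [
    [[0,0,-0.02,0,-1],[0,0,-0.035,0,-1],[0,0,-0.035,0,-1],[0,0,-0.015,0,-1],[0,0,-0.01,0,-1],[0,0,0,0,-1],[0,0,0,0,-1],[0,0,0,0,-1]]
  ]
}}

```text
time_s: 27.0
eef_pos: [0.5198, -0.2546, 0.0777]
eef_rot: [0.001, 0.999, 0.033, 0.001]
wrist_force: [0.3, -0.6, -1.5]
opening: 0.32
```

```bash
python3 - <<'E'
from h import *
o=get_obs(); print({k:(np.round(o[k],4).tolist()) for k in("time_s","eef_pos","eef_rot","opening","wrist_force")})
c=camera("wrist"); img=c["img"]; cv2.imwrite("pics/w18.png",img)
E
```

```text
{'time_s': 27.0, 'eef_pos': [0.5198, -0.2546, 0.0777], 'eef_rot': [0.001, 0.9994, 0.0333, 0.0012], 'opening': 0.3205, 'wrist_force': [0.3082, -0.6103, -1.4968]}
```

View pics/w18.png

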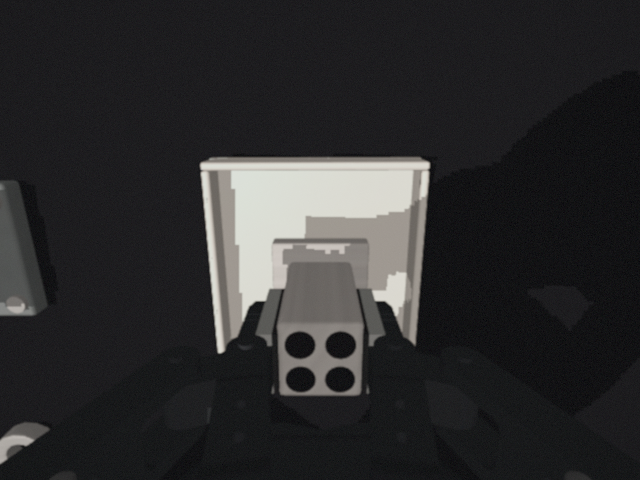

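Centred over the tray (carrier ≈ column 320, tray 215–420). Lowering to touch.

{"name": "servo_tool", "arguments": {
  "plan": [
    [[0,0,-0.01,0,-1],[0,0,-0.008,0,-1],[0,0,-0.005,0,-1],[0,0,-0.003,0,-1],[0,0,0,0,-1],[0,0,0,0,-1]]
  ]
}}

```text
time_s: 27.65
eef_pos: [0.5187, -0.2539, 0.05]
eef_rot: [-0.0, 0.999, 0.033, -0.0]
wrist_force: [1.1, -0.4, -1.1]
opening: 0.321
```

{"name": "servo_tool", "arguments": {
  "plan": [
    [[0,0,-0.001,0,-1],[0,0,-0.001,0,-1],[0,0,0,0,-1]]
  ]
}}

```text
time_s: 27.95
eef_pos: [0.5187, -0.2538, 0.048]
eef_rot: [0.0, 0.999, 0.033, 0.0]
wrist_force: [-0.8, 0.8, 0.1]
opening: 0.321
```

{"name": "servo_tool", "arguments": {
  "plan": [
    [[0,0,-0.001,0,-1],[0,0,0,0,-1],[0,0,0,0,-1]]
  ]
}}

```text
time_s: 28.25
eef_pos: [0.5189, -0.254, 0.0472]
eef_rot: [0.0, 0.999, 0.033, 0.0]
wrist_force: [0.1, -0.8, 0.3]
opening: 0.321
```

{"name": "servo_tool", "arguments": {
  "plan": [
    [[0,0,-0.0005,0,-1],[0,0,-0.0005,0,-1],[0,0,0,0,-1],[0,0,0,0,-1]]
  ]
}}

```text
time_s: 28.65
eef_pos: [0.5189, -0.254, 0.0471]
eef_rot: [0.0, 0.999, 0.033, 0.0]
wrist_force: [-4.0, 2.0, 8.9]
opening: 0.318
```

{"name": "servo_tool", "arguments": {
  "plan": [
    [[0,0,0.0008,0,-1],[0,0,0,0,-1],[0,0,0,0,-0.3],[0,0,0,0,-0.2],[0,0,0,0,-0.1],[0,0,0,0,0],[0,0,0,0,0],[0,0,0,0,0]]
  ]
}}

```text
time_s: 29.45
eef_pos: [0.5187, -0.2538, 0.0467]
eef_rot: [-0.0, 0.999, 0.033, -0.0]
wrist_force: [-0.8, 0.4, -0.4]
opening: 0.503
```

```bash
python3 - <<'E'
from h import *
o=get_obs(); print({k:(np.round(o[k],4).tolist()) for k in("time_s","eef_pos","eef_rot","opening","wrist_force")})
c=camera("wrist"); img=c["img"]; cv2.imwrite("pics/w19.png",img)
E
```

```text
{'time_s': 29.45, 'eef_pos': [0.5187, -0.2538, 0.0467], 'eef_rot': [-0.0, 0.9994, 0.0332, -0.0], 'opening': 0.5031, 'wrist_force': [-0.7932, 0.4232, -0.3849]}
```

View pics/w19.png

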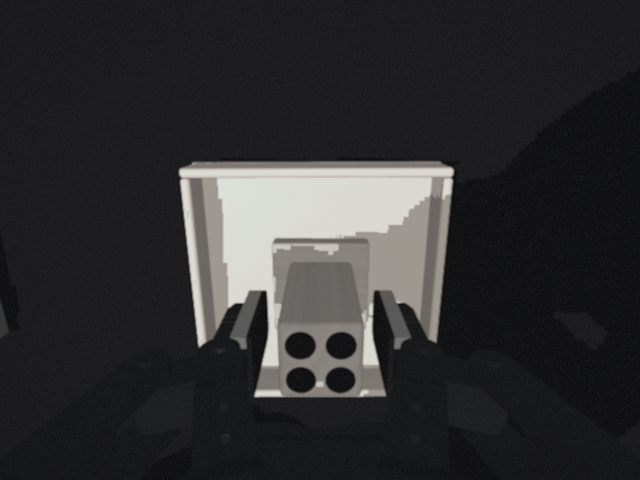

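Released and standing; retreat up and toward the base, then check everything.

{"name": "servo_tool", "arguments": {
  "plan": [
    [[0,0,0.02,0,0],[0,0,0.04,0,0],[0,0,0.045,0,0],[0,0,0.045,0,0],[0,0,0.045,0,0],[-0.02,-0.04,0,0,0],[-0.025,-0.04,0,0,0],[-0.025,-0.04,0,0,0]]
  ]
}}

```text
time_s: 30.3
eef_pos: [0.4482, -0.3748, 0.2426]
eef_rot: [0.001, 0.999, 0.034, 0.0]
wrist_force: [0.7, 0.9, -0.4]
opening: 0.501
```

{"name": "servo_tool", "arguments": {
  "plan": [
    [[-0.025,-0.04,0,0,0],[-0.025,-0.04,0,0,0],[-0.025,-0.04,0,0,0],[0,0,0,0,0],[0,0,0,0,0],[0,0,0,0,0],[0,0,0,0,0]]
  ]
}}

```text
time_s: 31.0
eef_pos: [0.3746, -0.4926, 0.2418]
eef_rot: [-0.0, 0.999, 0.034, 0.0]
wrist_force: [-0.0, -1.2, -1.3]
opening: 0.498
```

```bash
python3 - <<'E'
from h import *
o=get_obs(); print({k:(np.round(o[k],4).tolist()) for k in("time_s","eef_pos","wrist_force")})
c=camera("top"); cv2.imwrite("pics/tF.png",c["img"])
c=camera("side"); cv2.imwrite("pics/sF.png",c["img"])
E
```

```text
{'time_s': 31.0, 'eef_pos': [0.3746, -0.4926, 0.2418], 'wrist_force': [-0.0205, -1.2145, -1.2883]}
```

View pics/tF.png

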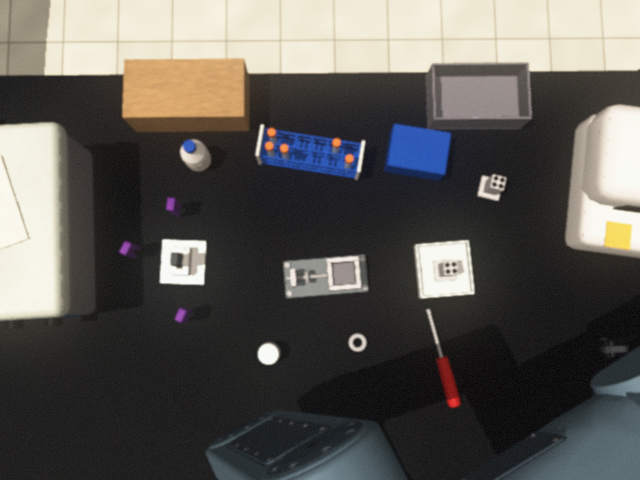

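View pics/sF.png

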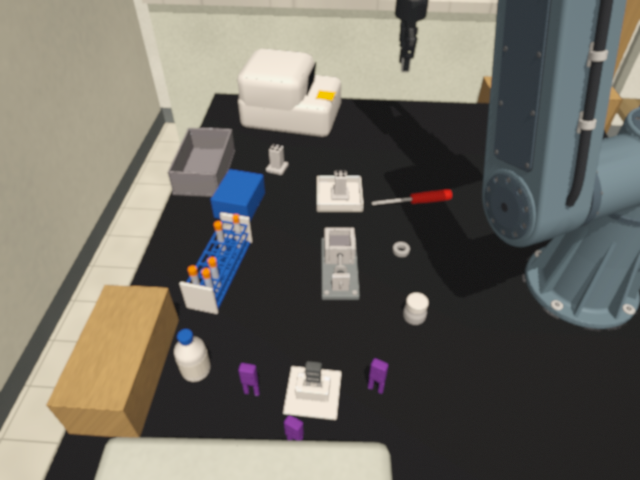

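Both views show the carrier upright in the tray (top (449,268), side (340,185)), the fork in its holder (top (180,262)), the well empty and everything else where it was. Handing in.

```bash
python3 -c "
from bench import *
print(hand_in())"
```

```text
the job is handed in; nothing more can be done
None
```

The job is done and handed in at about 31 s on the robot's clock. The carrier stands upright in the tray, and the fork is back in its holder.

- **Bar push:** I set the fork astride the bar and felt the collar at about 70 mm from the well's centre. I pushed it sideways in steps of about 0.5 mm. The carrier popped up after roughly 6 mm of travel; the highest wrist reading was 8.5 N, and the fingers stayed above the collar.
- **Fork and carrier:** I put the fork back before gripping the carrier, then lifted the carrier straight out. It pressed on the tray floor with about 9 N for a moment, and I backed off slightly before releasing.
- **Final check:** The last top and side pictures show an empty well, and the other objects look where they were at the start. The gripper was clear of everything.
- **A check that disagreed:** My first fork position was about 5 mm off in y, because I paired pixels from one picture with the camera pose of a later one while the arm was still settling. I measured it again before gripping.

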